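Fit the thick sanding drum and start the spindle sander

TASK

Lift the thickest sanding drum out of the wooden rack and set its tapered shank lightly into the socket of the sander's table, let go of it, then drive it down fully home by tapping or pressing on its top with the wooden tapper (not with the bare fingers). Stand the tapper upright on the bench again, clear of the sander, and only then press the flat start button fully down and let it spring back up. Never start the sander before the drum is home, do not press the mushroom-headed stop button, and leave the other drums and the other things on the bench where they are.

Things in the scene. Friction and masses are not known exactly. Their poses are not given: they have to be found in the camera images.
- drum_thick: Thickest of three like drums in the rack, 0.25 to 0.45 kg. Origin: centre of the shank's lower tip, z up the axis. Steel shank 12 mm diameter at the tip, 19 mm at 46 mm up; steel collar 29 mm diameter, 46 to 52 mm; brown abrasive sleeve 50 mm diameter, 52 to 127 mm; steel nut 18 mm diameter, flat top at 133 mm. The collar rests on the rack's top, the tip 46 mm down in the hole.
- drum_medium: bystander, leave it where it is: drum of the same shape and height, sleeve 36 mm diameter. Origin as for the thick drum.
- drum_thin: bystander, leave it where it is: drum of the same shape and height, sleeve 25 mm diameter. Origin as for the thick drum.
- rack: Fixed wooden block 250 mm (its x) by 80 mm (its y), 55 mm high, with three 23 mm holes in a row along its x, 85 mm apart, that hold the three drums in any order. Origin: centre of the underside.
- socket_mouth (a point): Centre of the mouth of the upright taper socket, a 19.8 mm hole in the middle of the sander's fixed grey table (200 x 200 mm, top 60 mm above the bench); x, y along the edges, z up. Set in lightly, the drum's tip rests 35 mm below this point, its collar 11 mm above the table; fully home the tip is 43 mm below, the collar 3 mm above the table.
- taper_seat (a joint): How far the taper has been driven in, m: 0 = only set in, 0.008 = fully home. It moves down, and stays where it is left, when the drum in the socket is pushed down with more than about 12 N (a lighter load, such as the drum's own weight, does not move it).
- tapper: Tapper: a short turned hardwood mallet, 0.3 to 0.45 kg, standing on its head on the bench. Origin: centre of the head's flat striking face (its underside), z up along the handle. Head 56 mm diameter from 0 to 55 mm; straight round handle 26 mm diameter from 55 to 135 mm, the top end.
- switch_box: Fixed grey switch box, 75 mm (its x) by 170 mm (its y), 50 mm high; the start and stop buttons stand on its top, 50 mm either side of its middle along its y, in either order. Origin: centre of the underside.
- start_top (a point): Centre of the top of the start button: the smaller, flat, straight-sided grey cap, 28 mm diameter, 22 mm above the box's top when up, in a black ring 12 mm high.
- start (a joint): Travel of the start button, m: 0 = up, 0.006 = fully down. A spring brings it back; about 5 N holds it fully down.
- stop_top (a point): Centre of the top of the stop button: the larger mushroom-shaped grey head, 42 mm diameter, 35 mm above the box's top. Do not press.
- stop (a joint): Travel of the stop button, m: 0 = up, 0.006 = fully down.
- offcut: bystander, leave it where it is: wooden offcut 90 x 40 x 20 mm. Origin: centre of its underside.
- tape_roll: bystander, leave it where it is: paper ring (tape core), 90 mm diameter, 24 mm high. Origin: centre of its underside.
- glue: bystander, leave it where it is: white bottle, 60 mm diameter, 150 mm high. Origin: centre of its underside.
- screw_jar: bystander, leave it where it is: glass jar with steel cap, 70 mm diameter, 85 mm high. Origin: centre of its underside.
- push_block: bystander, leave it where it is: wooden block 160 x 70 mm with a bow handle, 81 mm high. Origin: centre of its underside.
- screwdriver: bystander, leave it where it is: screwdriver lying on the bench. Origin: on its underside.
There are look-alikes about, which are no part of the job. Leave any turquoise look-alike of the drum_thick alone. Leave any purple look-alike of the tapper alone.

How it is judged (in metres and radians):
On the way, in this order (a step that is already met when the one before it is completed fails the run):
1. the thick drum is set in the socket, still standing proud (driven less than 5 mm), and let go (horizontal distance between drum_thick and socket_mouth below 0.006 m and z of drum_thick in the frame of socket_mouth below -0.028 m and angle between drum_thick's own z axis and vertical below 0.1 rad and value of joint taper_seat below 0.005 m and contact force between the fingers and drum_thick below 0.3 N), for 0.2 s.
2. the tapper, on the drum, has driven it home (at least 7 of 8 mm) (value of joint taper_seat above 0.007 m and contact force between tapper and drum_thick above 0.5 N).
3. the tapper stands upright on the bench, let go, clear of the sander (height (world z) of tapper below 0.006 m and angle between tapper's own z axis and vertical below 0.1 rad and horizontal distance between tapper and socket_mouth above 0.135 m and contact force between the fingers and tapper below 0.3 N), for 0.2 s.
4. the start button is pressed fully down (over 5 of its 6 mm) (value of joint start above 0.005 m), for 0.02 s.
5. the start button is back up (value of joint start below 0.001 m), for 0.1 s.
At the end, for the whole second after the job is handed in: Thick drum upright (0.06 rad) in the socket, tip within 4 mm of its axis, at least 40 mm below the mouth, driven in over 7 mm; tapper upright (0.1 rad) on the bench, its axis over 135 mm from the socket; both buttons up (within 1 mm); drum and tapper at rest (horizontal distance between drum_thick and socket_mouth below 0.004 m and z of drum_thick in the frame of socket_mouth below -0.04 m and angle between drum_thick's own z axis and vertical below 0.06 rad and value of joint taper_seat above 0.007 m and height (world z) of tapper below 0.006 m and angle between tapper's own z axis and vertical below 0.1 rad and horizontal distance between tapper and socket_mouth above 0.135 m and value of joint each of start, stop below 0.001 m and linear speed of each of drum_thick, tapper below 0.02 m/s); the robot touches nothing.
It fails at once if the stop button is pressed (over 2 mm) (value of joint stop above 0.002 m).
It fails at once if the start button is pressed (over 4 mm) before the drum is home (value of joint start above 0.004 m and value of joint taper_seat below 0.007 m).
It fails at once if the drum is driven in (5 mm or more) with the fingers on it (value of joint taper_seat above 0.005 m and contact force between the fingers and drum_thick above 2 N).
It fails at once if another drum or thing on the bench is moved over 40 mm (distance of any of drum_medium, drum_thin, offcut, tape_roll, glue, screw_jar, push_block, screwdriver from where it was at the start of the episode above 0.04 m).
It also fails if it takes over 58 s, if anything falls off the work surface, if the arm or the gripper's body presses on something with over 40 N, if the wrist force passes 120 N, or if a joint passes its speed limit or range.

ROBOT

A 7-joint arm with a two-finger parallel gripper is mounted at the origin on the work surface. World frame = base frame: x ahead of the robot, y to its left, z up, the work surface at z = 0. Lengths are in mm, angles in degrees, forces in N, time in s.
With the tool pointing down it reaches from about 425 to 875 mm from the base axis. Payload 8.4 kg.
Tool frame: the origin (TCP) lies midway between the tips of the shut fingers; the grasp point (between the pads) lies 19 mm behind it; y points along the fingers, z is the direction in which the jaws open and shut, and the axes are right-handed (so a half turn about y gives the same grasp; the last joint's range is limited). The gripper opens to 85 mm and grips with 20 to 120 N. Pads are 22 mm wide; open, the fingers measure 114 mm over their backs; the gripper's body (76 mm by 85 mm) begins 54 mm behind the grasp point. The pads swing forward as they close: fully open they stand 13 mm farther back than shut.
Start: joints at [57.514, 19.091, 2.286, 83.961, -0.768, 76.965, -3.352], TCP at [293.075, -580.148, 231.308] pointing down, gripper open.
Joint ranges: [-147.57, 147.57], [-21.85, 119.76], [-74.77, 79.35], [14.55, 137.4], [-85.83, 265.84], [4.83, 119.75], [-152.11, 152.11]. Speed limits (degrees/s): [127.2, 127.2, 159.86, 159.86, 180, 180, 180].

INTERFACE

Orientations are given as a 3x3 rotation matrix whose columns are the frame's x, y, z axes.
In Python, from cell import read_state, get_image, get_calibration, job_done gives the robot as it stands.
- The arm moves only by the shell command python3 -m jog 'ROWS' [OPENING] [FORCE]. ROWS is JSON, a list of rows, each an object with "offset": the shift along the tool's x, y, z in mm, a list of three; "rotation": the turn, a rotation vector about the tool's x, y, z in rad, a list of three. In form: [{"offset": [x, y, z], "rotation": [ax, ay, az]}, ...]. A call has exactly 5 rows; each row shifts and turns the pose as measured when the row begins, along the tool's axes as they then stand; what a row does not reach is not made up. A row lasts 1/10 s, in which the tool goes at most 50 mm and 8.59 degrees, less where a joint would pass 70% of its speed; a pose out of reach is approached as far as the arm can. A call with a gripper value outside its range is refused whole. OPENING is the finger opening in mm, from 0 to 85.4, set as the call begins (- or left out, the last holds). The fingers move at their own pace and stop on an object; FORCE is the grip in N (left out, the last holds). Time passes only in rows, so rows that do not move let the fingers close, or fill a call up. It gives the time, the measured TCP pose, the force and the opening at its end, in the units of the state.
- read_state(): the state, without advancing time (a new reading comes with each control period).
- get_image(name): name is "scene" or "top"; returns the picture (400x640x3 uint8, blue, green, red); there is no depth.
- get_calibration(name): a dict with "fx", "fy", "cx", "cy" (pixels), "dist" ([k1, k2, p1, p2, k3] as OpenCV has them; the pictures are not rectified), "extrinsics" (4x4, takes a point from camera to world coordinates). Camera axes: x right, y down, z forward; pixel columns grow to the right and rows downward; lengths in mm; the calibration is good to about 2 mm. A picture is of the moment at which its call begins. get_calibration takes no time and is no camera call.
- job_done(): hands the job in, once; it reports no verdict.
The state is a dict: "time_s": time; "joint_positions": joint angles; "qvel": joint speeds; "tau": joint torques, N m; "tool_pos": TCP position; "eef_rot": TCP orientation; "force": force on the tool from outside, world axes, zero at the start; "ft_torque": the same for the moment, N m; "finger_gap": finger opening in mm.
Only numpy, scipy, OpenCV 4.12 (cv2) and the standard library are available. Lean on these libraries where they do the work, as an engineer would, in place of code of your own. Each camera call takes 0.05 s, during which the arm holds its last target. There are 200 camera calls.

## Working session

There is one attempt and no reset: what is moved stays moved. The work goes in short steps, Python scripts to look and compute and a shell command to move; the robot and the scene stay as the last step left them, time stands still between calls to the robot, and variables do not carry over. Pictures are saved under pics/ and viewed, about 8 in all and at most 12, crops included, and the job is handed in when it is done.

```bash
ls; mkdir -p pics
cat > h.py <<'E'
import numpy as np, cv2
from cell import *
def P(name,uv,z):
    """pixel -> world on plane z"""
    c=get_calibration(name);K=np.array([[c['fx'],0,c['cx']],[0,c['fy'],c['cy']],[0,0,1]])
    T=np.array(c['extrinsics']);d=cv2.undistortPoints(np.array([[uv]],float),K,np.array(c['dist'],float)).reshape(2)
    r=T[:3,:3]@[d[0],d[1],1];o=T[:3,3];return o+r*(z-o[2])/r[2]
def Q(name,p):
    c=get_calibration(name);K=np.array([[c['fx'],0,c['cx']],[0,c['fy'],c['cy']],[0,0,1]])
    T=np.linalg.inv(np.array(c['extrinsics']));return cv2.projectPoints(np.array([p],float),cv2.Rodrigues(T[:3,:3])[0],T[:3,3],K,np.array(c['dist'],float))[0].reshape(2)
E
python3 - <<'E'
from h import *
for n in ('scene','top'):
    im=get_image(n);cv2.imwrite(f'pics/{n}0.png',im);c=get_calibration(n);print(n,c)
s=read_state();print(s)
E
```

```text
pics
scene {'fx': 408.28880840986295, 'fy': 408.28880840986295, 'cx': 314.97904824207103, 'cy': 193.78609633963973, 'dist': array([-0.06809488,  0.        ,  0.        ,  0.        ,  0.        ]), 'extrinsics': array([[-4.47451157e-01,  7.40316621e-01, -5.01715818e-01,
         1.11035768e+03],
       [ 8.94298434e-01,  3.73044653e-01, -2.47119401e-01,
         2.31305008e+02],
       [ 4.21580355e-03, -5.59257532e-01, -8.28983256e-01,
         9.56582508e+02],
       [ 0.00000000e+00,  0.00000000e+00,  0.00000000e+00,
         1.00000000e+00]])}
top {'fx': 485.6651606419531, 'fy': 485.6651606419531, 'cx': 320.74291569069914, 'cy': 204.28038479625687, 'dist': array([-0.08153109,  0.        ,  0.        ,  0.        ,  0.        ]), 'extrinsics': array([[ 1.05974763e-03, -9.94562785e-01,  1.04133293e-01,
         4.22564536e+02],
       [-9.99888814e-01,  4.95012052e-04,  1.49034985e-02,
        -5.33104525e+01],
       [-1.48740122e-02, -1.04137508e-01, -9.94451680e-01,
         1.70735694e+03],
       [ 0.00000000e+00,  0.00000000e+00,  0.00000000e+00,
         1.00000000e+00]])}
{'time_s': 0.1, 'joint_positions': array([57.51398288, 19.12819573,  2.28593719, 84.00670822, -0.76820568,
       76.96361553, -3.35094979]), 'qvel': array([-0.07011359, -0.08655773,  0.04684739, -0.01680372, -0.0608464 ,
       -0.02046377, -0.08424547]), 'tau': array([ 3.37915269e-03, -6.60018682e+01,  1.36978090e+00, -4.06470895e+01,
        1.70705927e-02,  8.83918925e-03, -1.01328874e-04]), 'tool_pos': array([ 292.87718662, -579.82288869,  230.49891877]), 'eef_rot': array([[-8.92579196e-01, -7.40975592e-04,  4.50890042e-01],
       [-4.50890641e-01,  1.25015193e-03, -8.92578326e-01],
       [ 9.76976965e-05, -9.99998944e-01, -1.44995856e-03]]), 'force': array([-0.34299361, -0.72507482,  0.04643089]), 'ft_torque': array([1.12076871e-03, 4.55385733e-05, 3.15836074e-02]), 'finger_gap': 85.57268348310285}
```

View pics/scene0.png

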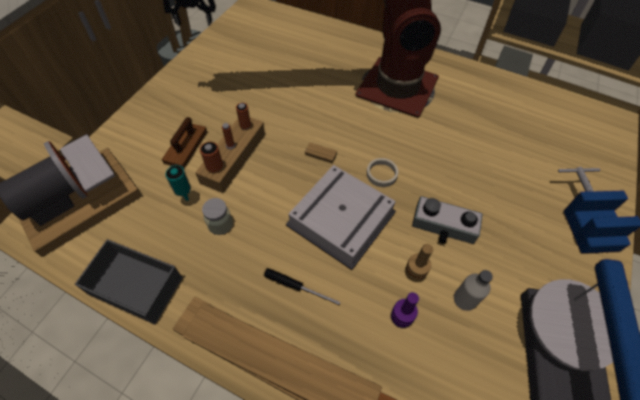

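View pics/top0.png

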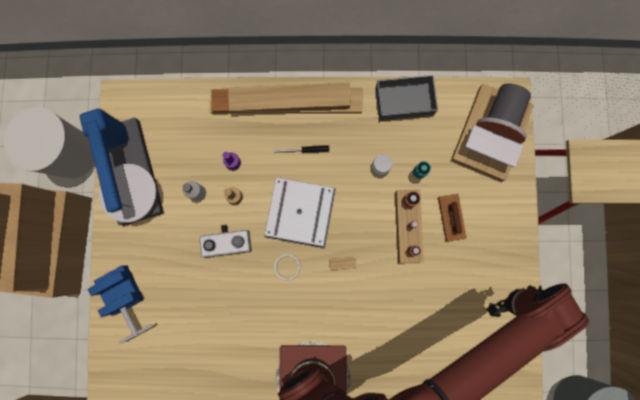

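Candidates. Thick drum: brown at scene (210,155)/top (411,199), medium (243,115)/(414,251), thin (228,133)/(414,225), turquoise look-alike (178,180)/(421,170). Tapper: wooden at (420,262)/(233,196), purple look-alike at (405,312)/(231,160). Buttons: scene (432,206) and (470,218). I'll check these in a crop.

Run:
```python
from h import *
s=cv2.imread('pics/scene0.png');t=cv2.imread('pics/top0.png')
c=lambda im,x,y,w,h:cv2.resize(im[y:y+h,x:x+w],(400,300),interpolation=cv2.INTER_CUBIC)
a=np.vstack([np.hstack([c(s,160,95,120,90),c(s,400,185,100,75+0)]),np.hstack([c(t,380,180,100,75),c(t,190,180,80,60+20)])])
a=np.vstack([np.hstack([c(s,160,95,120,90),c(s,400,190,120,90)]),np.hstack([c(t,370,175,120,90),c(t,180,175,120,90)])])
cv2.imwrite('pics/crop1.png',a)
for n,uv,z in [('top',(411,199),188-0),('scene',(210,150),140),('top',(299,211),60),('scene',(342,208),60),('top',(233,196),135),('top',(209,245),80),('top',(238,242),80),('scene',(432,206),80),('scene',(470,218),80),('scene',(426,250),135)]: print(n,uv,P(n,uv,z).round())
```

```text
top (411, 199) [ 598. -315.  188.]
scene (210, 150) [ 616. -319.  140.]
top (299, 211) [572.  45.  60.]
scene (342, 208) [576.  46.  60.]
top (233, 196) [615. 258. 135.]
top (209, 245) [455. 347.  80.]
top (238, 242) [466. 249.  80.]
scene (432, 206) [479. 254.  80.]
scene (470, 218) [470. 352.  80.]
scene (426, 250) [637. 276. 135.]
```

View pics/crop1.png

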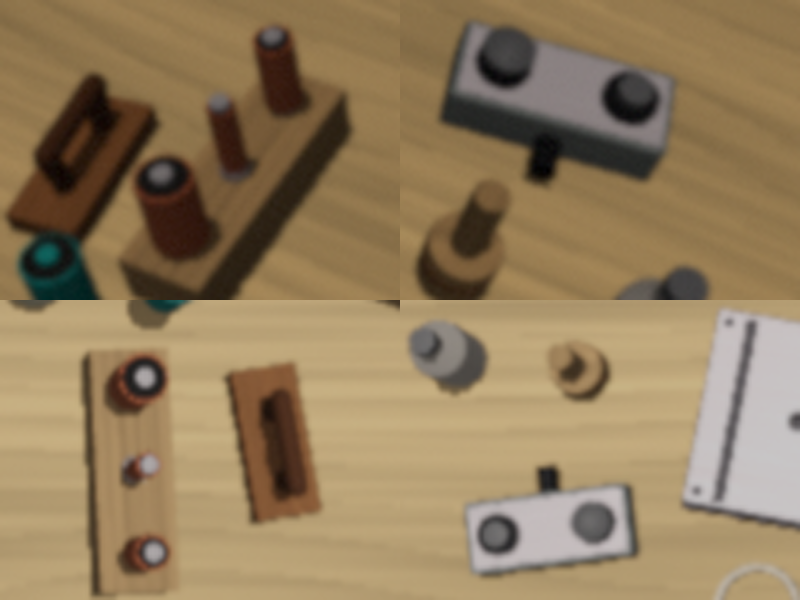

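The crop confirms the thick drum: its nut is at scene (208.6,147) and top (413.5,198.4), and it is the widest of the three. The tapper is the wooden one, with its handle top at scene (427,249) and top (228.6,192). The start button is the small flat cap in a black ring, at scene (471,216) and top (209,245). The mushroom stop is at top (238,242).

```bash
cat >> h.py <<'E'
def tri(us,ut):
    """least squares two-view point, ray gap"""
    A=[];b=[]
    L=[]
    for n,u in (('scene',us),('top',ut)):
        p=P(n,u,0);q=P(n,u,500);d=(q-p)/np.linalg.norm(q-p);M=np.eye(3)-np.outer(d,d);A.append(M);b.append(M@p);L.append((p,d))
    x=np.linalg.solve(sum(A),sum(b));return x,[np.linalg.norm((np.eye(3)-np.outer(d,d))@(x-p)) for p,d in L]
E
python3 - <<'E'
from h import *
s=cv2.imread('pics/scene0.png');t=cv2.imread('pics/top0.png')
def cen(im,x,y,r,f):
    g=im[y-r:y+r+1,x-r:x+r+1].astype(float).mean(2); w=np.clip(f(g),0,None); yy,xx=np.mgrid[y-r:y+r+1,x-r:x+r+1]; return (xx*w).sum()/w.sum(),(yy*w).sum()/w.sum()
hs=cen(s,342,208,6,lambda g:np.median(g)-15-g);ht=cen(t,299,211,5,lambda g:np.median(g)-15-g)
ns=cen(s,208,147,5,lambda g:g-90);nt=cen(t,413,198,5,lambda g:g-110)
bs=cen(s,471,216,5,lambda g:g-70)
for nm,a,b,z in [('socket',hs,ht,60),('nut',ns,nt,142),('tapper',(427,248.8),(228.6,192),135),('start',(471.1,216.4),(209.1,244.9),72)]:
    x,e=tri(a,b);print(nm,np.round(a,1),np.round(b,1),'tri',x.round(1),np.round(e,1),'S',P('scene',a,z).round(1),'T',P('top',b,z).round(1))
for p in [(230.5,160)]: pass
for nm,uv,z in [('medium',(414.8,250.5),142),('thin',(414.5,224.5),142),('turq top',(422.5,168.5),130),('stop',(238,242),85),('glue',(191,188),150),('tape',(287,267),24)]: print(nm,P('top',uv,z).round())
E
```

```text
socket [342.  207.2] [298.8 210.9] tri [572.7  45.6  58.5] [0.5 0.5] S [573.8  45.5  60. ] T [572.4  46.   60. ]
nut [207.2 145.8] [413.  197.8] tri [ 608.5 -330.7  142.3] [1.6 1.6] S [ 608.9 -332.4  142. ] T [ 607.6 -329.4  142. ]
tapper [427.  248.8] [228.6 192. ] tri [628.7 276.1 126.6] [1.5 1.5] S [633.2 277.2 135. ] T [627.9 272.9 135. ]
start [471.1 216.4] [209.1 244.9] tri [455.5 352.5  67.6] [2.4 2.4] S [458.1 354.2  72. ] T [455.8 349.   72. ]
medium [ 437. -332.  142.]
thin [ 521. -333.  142.]
turq top [ 706. -365.  130.]
stop [466. 248.  85.]
glue [639. 394. 150.]
tape [381.  88.  24.]
```

```bash
python3 -m jog '[{"offset":[0,0,0],"rotation":[0,0.117,0]},{"offset":[0,0,0],"rotation":[0,0.117,0]},{"offset":[0,0,0],"rotation":[0,0.117,0]},{"offset":[0,0,0],"rotation":[0,0.117,0]},{"offset":[0,0,0],"rotation":[0,0,0]}]' 85 60
python3 -m jog '[{"offset":[-35,0,-28],"rotation":[0,0,0]},{"offset":[-35,0,-28],"rotation":[0,0,0]},{"offset":[-35,0,-28],"rotation":[0,0,0]},{"offset":[-35,0,-28],"rotation":[0,0,0]},{"offset":[-35,0,-28],"rotation":[0,0,0]}]'
```

```text
time_s: 0.6
tool_pos: [292.2, -578.7, 227.8]
eef_rot: [[-1.0, -0.003, -0.018], [0.017, 0.005, -1.0], [0.003, -1.0, -0.005]]
force: [0.2, -0.8, 0.1]
finger_gap: 85.1
time_s: 1.1
tool_pos: [465.8, -443.1, 225.8]
eef_rot: [[-1.0, -0.008, -0.014], [0.014, 0.004, -1.0], [0.009, -1.0, -0.004]]
force: [0.3, -0.7, 0.6]
finger_gap: 84.9
```

```bash
python3 -m jog '[{"offset":[-35,0,-27],"rotation":[0,0,0]},{"offset":[-35,0,-27],"rotation":[0,0,0]},{"offset":[-35,0,-27],"rotation":[0,0,0]},{"offset":[-35,0,-27],"rotation":[0,0,0]},{"offset":[0,0,0],"rotation":[0,0,0]}]'
python3 - <<'E'
from h import *
print(read_state()['tool_pos'],read_state()['eef_rot'].round(4),read_state()['joint_positions'].round())
t=get_image('top');s=get_image('scene')
c=lambda im,x,y,w,h:cv2.resize(im[y:y+h,x:x+w],(400,300),interpolation=cv2.INTER_CUBIC)
cv2.imwrite('pics/c2.png',np.hstack([c(s,150,60,160,120),c(t,350,140,160,120)]))
E
```

```text
time_s: 1.6
tool_pos: [616.5, -323.2, 223.2]
eef_rot: [[-1.0, -0.008, 0.015], [-0.015, 0.009, -1.0], [0.008, -1.0, -0.009]]
force: [-0.4, 0.2, -0.1]
finger_gap: 85.0
[ 616.53827346 -323.21565846  223.22136149] [[-0.9999 -0.008   0.015 ]
 [-0.015   0.0088 -0.9998]
 [ 0.0078 -0.9999 -0.0089]] [ 27.  25.  -4.  76.   1.  79. -66.]
```

View pics/c2.png

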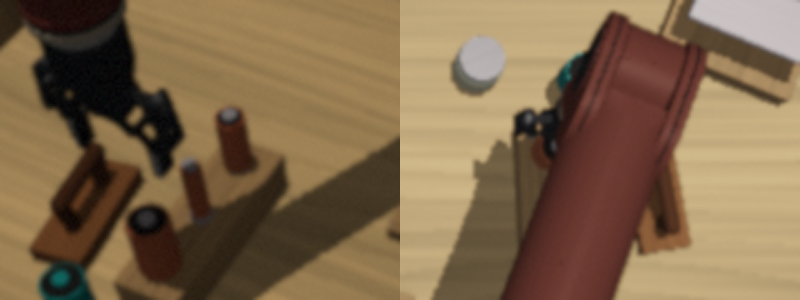

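```bash
python3 -m jog '[{"offset":[8,0,7.5],"rotation":[0.009,0.015,0.008]},{"offset":[0,25,0],"rotation":[0,0,0]},{"offset":[0,20,0],"rotation":[0,0,0]},{"offset":[0,0,0],"rotation":[0,0,0]},{"offset":[0,0,0],"rotation":[0,0,0]}]'
python3 - <<'E'
from h import *
S=read_state();p=S['tool_pos'];R=S['eef_rot'];print(p,R.round(4),Q('scene',p),Q('scene',p+R@[0,-8,57]),Q('scene',p+R@[0,-8,-57]))
s=get_image('scene')
cv2.imwrite('pics/c3.png',cv2.resize(s[60:180,140:300],(640,480),interpolation=cv2.INTER_CUBIC))
E
```

```text
time_s: 2.2
tool_pos: [596.2, -347.8, 179.4]
eef_rot: [[-1.0, -0.001, -0.016], [0.016, -0.011, -1.0], [0.001, -1.0, 0.011]]
force: [0.4, -0.8, 0.1]
finger_gap: 84.8
[ 596.18429427 -347.80137789  179.40494405] [[-0.9999 -0.0014 -0.0163]
 [ 0.0163 -0.0108 -0.9998]
 [ 0.0012 -0.9999  0.0108]] [202.0670414  130.93408789] [183.75405653 121.2600093 ] [219.65600077 136.62684578]
```

View pics/c3.png

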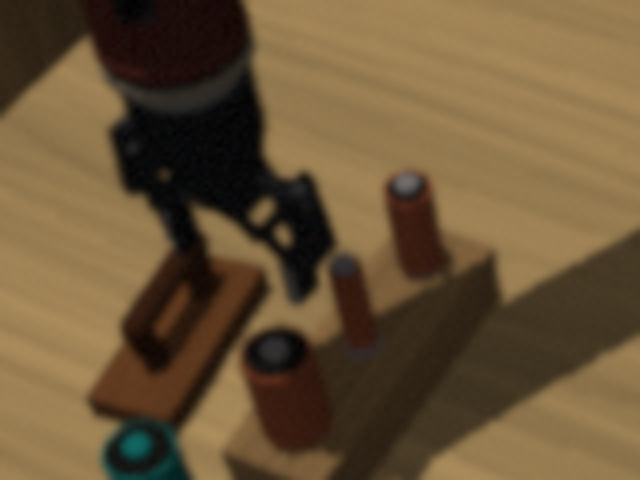

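The picture shows both fingertips near (185,122) and (215,132) in scene, still short of the drum, which agrees with the TCP reading. The reading drifts between rows, so I'll let it settle.

```bash
python3 -m jog '[{"offset":[0,0,0],"rotation":[0,0,0]},{"offset":[0,0,0],"rotation":[0,0,0]},{"offset":[0,0,0],"rotation":[0,0,0]},{"offset":[0,0,0],"rotation":[0,0,0]},{"offset":[0,0,0],"rotation":[0,0,0]}]'
python3 -m jog '[{"offset":[0,0,0],"rotation":[0,0,0]},{"offset":[0,0,0],"rotation":[0,0,0]},{"offset":[0,0,0],"rotation":[0,0,0]},{"offset":[0,0,0],"rotation":[0,0,0]},{"offset":[0,0,0],"rotation":[0,0,0]}]'
```

```text
time_s: 2.75
tool_pos: [596.7, -349.6, 183.3]
eef_rot: [[-1.0, 0.003, -0.017], [0.017, -0.014, -1.0], [-0.003, -1.0, 0.014]]
force: [-0.8, -0.8, 0.3]
finger_gap: 85.0
time_s: 3.25
tool_pos: [597.0, -349.1, 183.2]
eef_rot: [[-1.0, 0.003, -0.017], [0.017, -0.013, -1.0], [-0.003, -1.0, 0.013]]
force: [-0.4, 0.7, -0.7]
finger_gap: 85.0
```

```bash
python3 -m jog '[{"offset":[-11.5,0,-18.5],"rotation":[-0.013,-0.017,-0.003]},{"offset":[0,0,0],"rotation":[0,0,0]},{"offset":[0,0,0],"rotation":[0,0,0]},{"offset":[0,0,0],"rotation":[0,0,0]},{"offset":[0,0,0],"rotation":[0,0,0]}]'
```

```text
time_s: 3.75
tool_pos: [610.1, -328.6, 182.8]
eef_rot: [[-1.0, -0.0, 0.003], [-0.003, 0.001, -1.0], [0.0, -1.0, -0.001]]
force: [0.6, 0.1, 0.5]
finger_gap: 85.1
```

```bash
python3 -m jog '[{"offset":[1.5,20,2],"rotation":[0,0,0]},{"offset":[0,20,0],"rotation":[0,0,0]},{"offset":[0,20,0],"rotation":[0,0,0]},{"offset":[0,0,0],"rotation":[0,0,0]},{"offset":[0,0,0],"rotation":[0,0,0]}]'
python3 - <<'E'
from h import *
S=read_state();p=S['tool_pos'];print(p,S['force'])
s=get_image('scene')
cv2.imwrite('pics/c4.png',cv2.resize(s[80:200,140:300],(640,480),interpolation=cv2.INTER_CUBIC))
E
```

```text
time_s: 4.25
tool_pos: [608.7, -332.1, 122.8]
eef_rot: [[-1.0, 0.002, 0.001], [-0.001, -0.0, -1.0], [-0.002, -1.0, 0.0]]
force: [1.8, -0.2, 0.6]
finger_gap: 85.1
[ 608.72468864 -332.09214394  122.84874778] [ 1.79252433 -0.19713196  0.5738263 ]
```

View pics/c4.png

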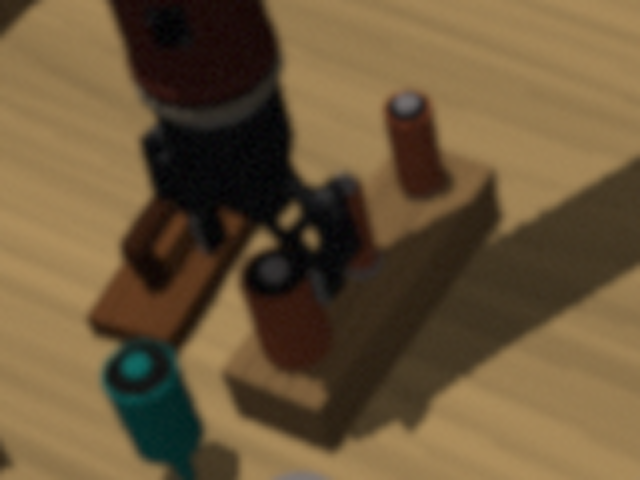

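Both fingertips straddle the drum, and their midpoint at crop (270,260) matches the nut at (275,268). I'll go down and grip.

```bash
python3 -m jog '[{"offset":[0,20,-1],"rotation":[0,0,0]},{"offset":[0,20,0],"rotation":[0,0,0]},{"offset":[0,0,0],"rotation":[0,0,0]},{"offset":[0,0,0],"rotation":[0,0,0]},{"offset":[0,0,0],"rotation":[0,0,0]}]'
python3 -m jog '[{"offset":[0,0,0],"rotation":[0,0,0]},{"offset":[0,0,0],"rotation":[0,0,0]},{"offset":[0,0,0],"rotation":[0,0,0]},{"offset":[0,0,0],"rotation":[0,0,0]},{"offset":[0,0,0],"rotation":[0,0,0]}]' 40 40
```

```text
time_s: 4.8
tool_pos: [611.9, -333.0, 89.4]
eef_rot: [[-1.0, 0.01, 0.0], [-0.0, -0.004, -1.0], [-0.01, -1.0, 0.004]]
force: [0.3, 0.8, -0.1]
finger_gap: 85.3
time_s: 5.3
tool_pos: [613.2, -333.3, 92.7]
eef_rot: [[-1.0, 0.013, 0.001], [-0.001, -0.006, -1.0], [-0.013, -1.0, 0.006]]
force: [-0.5, -0.2, -0.9]
finger_gap: 50.0
```

```bash
python3 -m jog '[{"offset":[0,-15,0],"rotation":[0,0,0]},{"offset":[0,-20,0],"rotation":[0,0,0]},{"offset":[0,-25,0],"rotation":[0,0,0]},{"offset":[0,-25,0],"rotation":[0,0,0]},{"offset":[0,0,0],"rotation":[0,0,0]}]'
python3 - <<'E'
from h import *
S=read_state();p=S['tool_pos'];print(p,S['force'])
s=get_image('scene');t=get_image('top');cv2.imwrite('pics/s5.png',s);cv2.imwrite('pics/t5.png',t)
cv2.imwrite('pics/c5.png',np.hstack([cv2.resize(s[70:190,140:300],(400,300),interpolation=cv2.INTER_CUBIC),cv2.resize(t[150:270,350:510],(400,300),interpolation=cv2.INTER_CUBIC)]))
E
```

```text
time_s: 5.8
tool_pos: [610.7, -332.8, 182.3]
eef_rot: [[-1.0, 0.01, 0.0], [-0.0, -0.005, -1.0], [-0.01, -1.0, 0.005]]
force: [0.5, 0.3, -1.9]
finger_gap: 50.3
[ 610.73101977 -332.81765643  182.25257127] [ 0.54975919  0.29329038 -1.87428288]
```

View pics/c5.png

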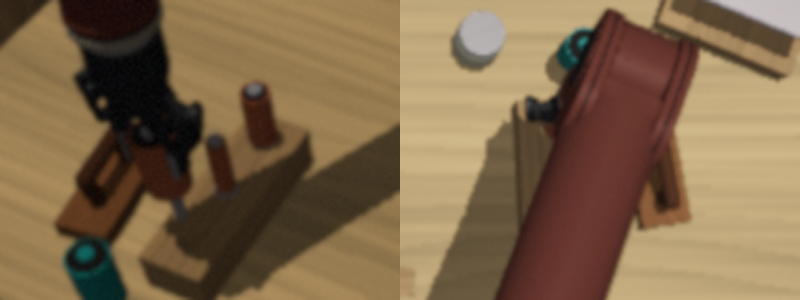

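The drum is out of the rack and hanging upright, with its tip at about scene (213,156). The other two are undisturbed. Now I'll carry it over to the socket.

```bash
python3 -m jog '[{"offset":[2,0,-20],"rotation":[0,0,0]},{"offset":[4,0,-40],"rotation":[0,0,0]},{"offset":[4,0,-45],"rotation":[0,0,0]},{"offset":[4,0,-45],"rotation":[0,0,0]},{"offset":[4,0,-45],"rotation":[0,0,0]}]'
python3 -m jog '[{"offset":[4,0,-45],"rotation":[0,0,0]},{"offset":[4,0,-40],"rotation":[0,0,0]},{"offset":[4,0,-30],"rotation":[0,0,0]},{"offset":[0,0,-20],"rotation":[0,0,0]},{"offset":[0,0,0],"rotation":[0,0,0]}]'
```

```text
time_s: 6.4
tool_pos: [585.3, -139.9, 168.0]
eef_rot: [[-1.0, -0.007, -0.014], [0.014, -0.004, -1.0], [0.007, -1.0, 0.004]]
force: [0.3, 0.9, -2.6]
finger_gap: 50.0
time_s: 6.9
tool_pos: [567.9, 10.0, 160.1]
eef_rot: [[-1.0, -0.019, -0.002], [0.002, -0.0, -1.0], [0.019, -1.0, 0.0]]
force: [-0.0, 0.0, -2.6]
finger_gap: 50.2
```

```bash
python3 -m jog '[{"offset":[0,0,0],"rotation":[0,0,0]},{"offset":[0,0,0],"rotation":[0,0,0]},{"offset":[0,0,0],"rotation":[0,0,0]},{"offset":[0,0,0],"rotation":[0,0,0]},{"offset":[0,0,0],"rotation":[0,0,0]}]'
```

```text
time_s: 7.4
tool_pos: [566.3, 6.2, 156.9]
eef_rot: [[-1.0, -0.024, -0.006], [0.006, -0.002, -1.0], [0.024, -1.0, 0.002]]
force: [-0.5, 0.3, -3.3]
finger_gap: 50.0
```

```bash
python3 -m jog '[{"offset":[-5,-10,-18],"rotation":[0,-0.006,0.024]},{"offset":[-5,-6,-18],"rotation":[0,0,0]},{"offset":[0,0,0],"rotation":[0,0,0]},{"offset":[0,0,0],"rotation":[0,0,0]},{"offset":[0,0,0],"rotation":[0,0,0]}]'
python3 - <<'E'
from h import *
S=read_state();p=S['tool_pos'];print(p,S['force'],S['joint_positions'].round())
s=get_image('scene');t=get_image('top');cv2.imwrite('pics/s6.png',s);cv2.imwrite('pics/t6.png',t)
cv2.imwrite('pics/c6.png',cv2.resize(s[110:230,260:420],(800,600),interpolation=cv2.INTER_CUBIC))
for x in (0,4.5): q=p-[x,0,83.7];print('tip',q,Q('scene',q),'nut',Q('scene',q+[0,0,133]))
print('socket',Q('scene',[573,45.7,60]))
E
```

```text
time_s: 7.9
tool_pos: [577.7, 43.1, 174.5]
eef_rot: [[-1.0, 0.004, -0.002], [0.002, -0.002, -1.0], [-0.004, -1.0, 0.002]]
force: [-0.1, 0.5, -3.6]
finger_gap: 49.7
[577.74570333  43.10560657 174.45281286] [-0.1456417   0.5070832  -3.61962902] [   4.   14.  -15.   98.    4.   69. -102.]
tip [577.74570333  43.10560657  90.75281286] [341.23848988 201.58681702] nut [344.62102531 169.57191485]
tip [573.24570333  43.10560657  90.75281286] [341.97593759 200.25434587] nut [345.4367472  168.16037423]
socket [342.22430404 207.03445448]
```

View pics/c6.png

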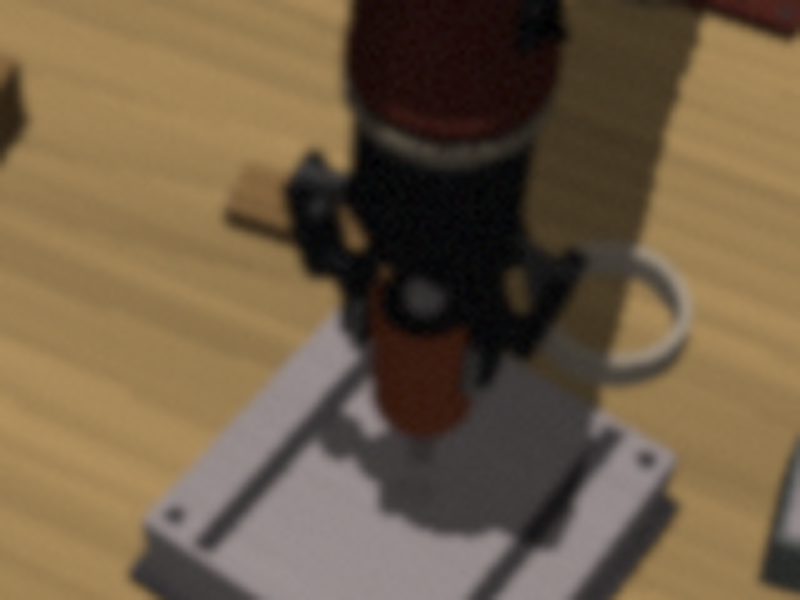

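Nut at about (344.4,169.2) and tip at about (344.4,202). The tip is roughly 3 px right of where I predicted, which may mean a tilt, so I'll measure the sleeve axis and compare.

Run:
```python
from h import *
s=cv2.imread('pics/s6.png').astype(int)
p=np.array([577.7,43.1,174.45])
tip=p-[0,0,83.7]
b,g,r=s[...,0],s[...,1],s[...,2]
m=(r-b>25)&(r-g>12)
sub=s[160:212,325:365]
for y in range(164,212,2):
    xs=np.where(m[y,326:364])[0]+326
    print(y,xs.min() if len(xs) else None,xs.max() if len(xs) else None,len(xs),' '.join(f'{v:3d}' for v in s[y,332:358].mean(1).astype(int)))
for h in (52,80,100,127): print(h,Q('scene',tip+[0,0,h]).round(1),[Q('scene',tip+[-24*.447*k,24*.894*k,h]).round(1) for k in (-1,1)])
# start picture: drum in rack for comparison
t0=np.array([608.5,-331,9]);print([Q('scene',t0+[0,0,h]).round(1) for h in (52,127,133)])
```

```text
164 336 337 2   9   9  12  23  37  38  22  15  11   8  12  13   9  10   7   6   6  12   9  11   8   8   7  12   8   8
166 326 363 4   7  13  16  20  24  16  18  10  13  24  32  37  36  29  23  16  10  11   8   6   9   7   4   9   8   9
168 326 327 2   9  16  23  18  14  12   2  10  21  34  44  48  49  48  44  38  30  21  13   4  11   6   7   9   9  11
170 326 328 3  25  23  24  22  15   9   6   7  18  31  44  50  51  49  49  42  33  20  10   9  11  10   5   7   9  10
172 326 335 3  27  21  21  23  19  13   6   7  13  15  29  32  37  35  34  29  19  13   8   6   9  11   8  12   7   9
174 334 336 3  26  21  24  27  24  19  14  14   7  10  12   8  11  15  12  10  10  10  10  10  13   8  11   6   6   6
176 334 352 9  22  18  22  29  25  28  26  25  20  17  11   9  12  16  10  12  15  18  23  23  24  17   9   5   8   8
178 335 352 18  38  38  40  33  31  30  30  31  29  29  31  28  26  28  27  30  30  30  32  28  27  20  17  11  10   5
180 335 351 17  70  52  43  34  32  29  29  29  31  31  34  31  33  31  31  30  33  34  32  32  30  31  29  24  16  11
182 335 351 17  65  52  40  33  33  
[... 1382 characters left out ...]
  63  63  62
206 None None 0 138 129 115  95  75  61  60  58  55  57  58  58  57  58  60  61  62  62  61  61  61  61  62  63  62  64
208 None None 0 145 142 135 112  80  63  59  58  57  57  57  57  56  56  58  59  61  62  60  62  62  62  61  62  62  60
210 None None 0 143 143 135 113  83  65  62  60  59  60  58  58  57  58  60  61  61  62  62  62  62  62  61  61  61  62
52 [342.5 189.9] [array([332.6, 189.9]), array([352.4, 189.9])]
80 [343.2 183.2] [array([333.1, 183.2]), array([353.3, 183.2])]
100 [343.7 178.2] [array([333.4, 178.2]), array([354. , 178.2])]
127 [344.5 171.2] [array([333.9, 171.1]), array([355. , 171.2])]
[array([213.8, 164.9]), array([208.2, 147.4]), array([207.7, 145.9])]
```

Run:
```python
from h import *
s=cv2.imread('pics/scene0.png').astype(int)
b,g,r=s[...,0],s[...,1],s[...,2]
m=(((r-g)*100//(r+1)>45)).astype(np.uint8)
for nm,x0,x1,y0,y1,base in [('thick',196,226,144,172,(608.5,-331,9)),('med',234,258,104,132,(437,-332,9)),('thin',218,240,124,150,(522,-332,9))]:
    print(nm)
    for h in (40,52,80,100,127,133): print('  h',h,Q('scene',np.array(base)+[0,0,h]).round(1))
    for y in range(y0,y1,3):
        xs=np.where(m[y,x0:x1])[0]+x0
        print('  ',y,(xs.min(),xs.max(),(xs.min()+xs.max())/2) if len(xs) else '')
s=cv2.imread('pics/s6.png').astype(int);b,g,r=s[...,0],s[...,1],s[...,2]
m=(((r-g)*100//(r+1)>45))
for y in range(176,200,3):
    xs=np.where(m[y,330:360])[0]+330; print(y,(xs.min(),xs.max(),(xs.min()+xs.max())/2) if len(xs) else '')
```

```text
thick
  h 40 [214.7 167.6]
  h 52 [213.8 164.9]
  h 80 [211.8 158.6]
  h 100 [210.3 153.9]
  h 127 [208.2 147.4]
  h 133 [207.7 145.9]
   144 (np.int64(196), np.int64(196), np.float64(196.0))
   147 
   150 (np.int64(215), np.int64(217), np.float64(216.0))
   153 (np.int64(203), np.int64(218), np.float64(210.5))
   156 (np.int64(204), np.int64(218), np.float64(211.0))
   159 (np.int64(205), np.int64(219), np.float64(212.0))
   162 (np.int64(206), np.int64(221), np.float64(213.5))
   165 (np.int64(207), np.int64(221), np.float64(214.0))
   168 (np.int64(208), np.int64(220), np.float64(214.0))
   171 (np.int64(212), np.int64(214), np.float64(213.0))
med
  h 40 [246.7 127.3]
  h 52 [246.2 124.5]
  h 80 [244.9 117.9]
  h 100 [244. 113.]
  h 127 [242.7 106.2]
  h 133 [242.4 104.6]
   104 
   107 
   110 (np.int64(238), np.int64(246), np.float64(242.0))
   113 (np.int64(239), np.int64(246), np.float64(242.5))
   116 (np.int64(239), np.int64(247), np.float64(243.0))
   119 (np.int64(240), np.int64(248), np.float64(244.0))
   122 (np.int64(241), np.int64(249), np.float64(245.0))
   125 (np.i
[... 242 characters left out ...]
(229), np.float64(226.5))
   133 (np.int64(225), np.int64(229), np.float64(227.0))
   136 (np.int64(225), np.int64(230), np.float64(227.5))
   139 (np.int64(226), np.int64(231), np.float64(228.5))
   142 (np.int64(227), np.int64(232), np.float64(229.5))
   145 (np.int64(229), np.int64(230), np.float64(229.5))
   148 
176 (np.int64(335), np.int64(352), np.float64(343.5))
179 (np.int64(336), np.int64(351), np.float64(343.5))
182 (np.int64(336), np.int64(351), np.float64(343.5))
185 (np.int64(336), np.int64(350), np.float64(343.0))
188 (np.int64(337), np.int64(351), np.float64(344.0))
191 (np.int64(338), np.int64(352), np.float64(345.0))
194 (np.int64(340), np.int64(349), np.float64(344.5))
197
```

```bash
python3 -c "
from h import *
for u in [(344,202),(344,202.7),(343.7,202)]: print(u,P('scene',u,91).round(1))
print(P('scene',(344.4,169.5),224).round(1),P('scene',(342,207.2),60).round(1))"
python3 -m jog '[{"offset":[0,8,0],"rotation":[0.035,0,0]},{"offset":[0,8,0],"rotation":[0,0,0]},{"offset":[0,0,0],"rotation":[0,0,0]},{"offset":[0,0,0],"rotation":[0,0,0]},{"offset":[0,0,0],"rotation":[0,0,0]}]'
python3 - <<'E'
from h import *
S=read_state();p=S['tool_pos'];print(p,S['eef_rot'].round(3))
s=get_image('scene').astype(int);b,g,r=s[...,0],s[...,1],s[...,2]
cv2.imwrite('pics/s7.png',s)
m=(((r-g)*100//(r+1)>45))
for y in range(180,204,3):
    xs=np.where(m[y,330:360])[0]+330; print(y,(xs.min(),xs.max(),(xs.min()+xs.max())/2) if len(xs) else '')
for y in range(200,216,1): print(y,' '.join(f'{v:3d}' for v in s[y,334:356].mean(1).astype(int)))
for h in (0,30,46,52,80,133): print(h,Q('scene',p+[0,0,h-83.7]).round(1))
E
```

```text
(344, 202) [575.9  49.9  91. ]
(344, 202.7) [577.8  50.8  91. ]
(343.7, 202) [576.2  49.2  91. ]
[578.   42.6 224. ] [573.7  45.4  60. ]
time_s: 8.5
tool_pos: [577.4, 39.5, 157.2]
eef_rot: [[-1.0, 0.002, -0.006], [0.006, -0.037, -0.999], [-0.002, -0.999, 0.037]]
force: [-0.1, -0.4, -2.5]
finger_gap: 50.0
[577.39660571  39.45715072 157.21272343] [[-1.     0.002 -0.006]
 [ 0.006 -0.037 -0.999]
 [-0.002 -0.999  0.037]]
180 (np.int64(333), np.int64(350), np.float64(341.5))
183 (np.int64(334), np.int64(350), np.float64(342.0))
186 (np.int64(334), np.int64(348), np.float64(341.0))
189 (np.int64(335), np.int64(349), np.float64(342.0))
192 (np.int64(335), np.int64(349), np.float64(342.0))
195 (np.int64(336), np.int64(349), np.float64(342.5))
198 (np.int64(340), np.int64(345), np.float64(342.5))
201 
200  62  61  59  57  50  44  39  40  39  39  44  50  53  56  59  61  62  62  63  62  61  63
201  64  62  61  59  56  48  45  44  44  45  51  55  61  60  62  61  63  62  62  61  62  63
202  63  63  61  60  57  50  46  45  47  48  53  59  62  62  61  63  63  61  62  63  62  63
203  62  63  63  60  
[... 694 characters left out ...]
  61  62  62  61  63
211 138 129 117  98  76  64  59  61  60  60  61  61  61  61  62  63  61  63  62  61  61  61
212 141 138 131 113  88  69  63  62  62  63  61  61  61  61  62  63  62  63  62  61  62  61
213 143 143 137 124 101  77  68  66  64  63  62  63  63  61  63  61  63  62  63  62  61  62
214 144 143 141 132 116  96  89  84  77  69  65  62  62  61  61  63  61  63  62  61  62  63
215 144 143 143 139 131 122 117 113 103  89  78  72  67  66  63  61  62  62  61  62  62  63
0 [339.6 204.6]
30 [340.3 198.2]
46 [340.6 194.6]
52 [340.8 193.2]
80 [341.4 186.7]
133 [342.8 173.5][ WARN:0@1.950] global loadsave.cpp:1063 imwrite_ Unsupported depth image for selected encoder is fallbacked to CV_8U.
```

```bash
python3 -m jog '[{"offset":[2.5,0,-1.5],"rotation":[0,0,0]},{"offset":[0,6,-0.2],"rotation":[0,0,0]},{"offset":[0,6,-0.2],"rotation":[0,0,0]},{"offset":[0,6,-0.2],"rotation":[0,0,0]},{"offset":[0,0,0],"rotation":[0,0,0]}]'
python3 -m jog '[{"offset":[0,0,0],"rotation":[0,0,0]},{"offset":[0,0,0],"rotation":[0,0,0]},{"offset":[0,0,0],"rotation":[0,0,0]},{"offset":[0,0,0],"rotation":[0,0,0]},{"offset":[0,0,0],"rotation":[0,0,0]}]'
```

```text
time_s: 9.05
tool_pos: [575.1, 40.9, 138.2]
eef_rot: [[-1.0, 0.004, -0.007], [0.007, -0.036, -0.999], [-0.004, -0.999, 0.036]]
force: [0.5, -0.1, -3.1]
finger_gap: 50.0
time_s: 9.55
tool_pos: [575.3, 41.0, 138.3]
eef_rot: [[-1.0, 0.004, -0.007], [0.007, -0.036, -0.999], [-0.004, -0.999, 0.036]]
force: [0.0, -0.8, -3.1]
finger_gap: 50.1
```

```bash
python3 -m jog '[{"offset":[0,4,-0.1],"rotation":[0,0,0]},{"offset":[0,4,-0.1],"rotation":[0,0,0]},{"offset":[0,4,-0.1],"rotation":[0,0,0]},{"offset":[0,0,0],"rotation":[0,0,0]},{"offset":[0,0,0],"rotation":[0,0,0]}]'
python3 -c "
from h import *
s=get_image('scene');cv2.imwrite('pics/c8.png',cv2.resize(s[130:250,270:430],(800,600),interpolation=cv2.INTER_CUBIC))"
```

```text
time_s: 10.05
tool_pos: [575.8, 41.2, 125.4]
eef_rot: [[-1.0, 0.005, -0.007], [0.006, -0.036, -0.999], [-0.005, -0.999, 0.036]]
force: [0.1, 0.3, -2.3]
finger_gap: 50.0
```

View pics/c8.png

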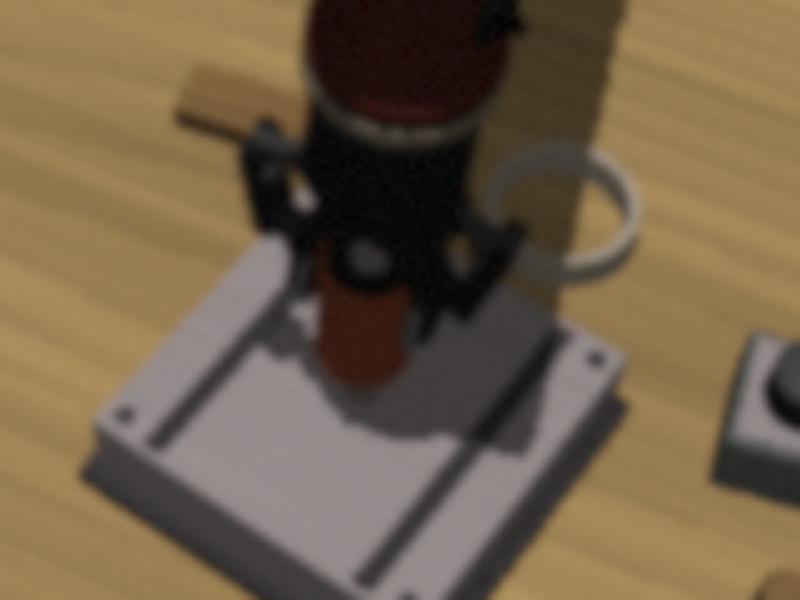

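The shank is going into the hole with the sleeve bottom centred over it at crop (362,380). The force is unchanged, so I'll keep lowering it gently.

```bash
python3 -m jog '[{"offset":[0,4,-0.1],"rotation":[0,0,0]},{"offset":[0,4,-0.1],"rotation":[0,0,0]},{"offset":[0,3,-0.1],"rotation":[0,0,0]},{"offset":[0,0,0],"rotation":[0,0,0]},{"offset":[0,0,0],"rotation":[0,0,0]}]'
```

```text
time_s: 10.6
tool_pos: [576.3, 42.0, 113.9]
eef_rot: [[-1.0, 0.006, -0.006], [0.006, -0.035, -0.999], [-0.006, -0.999, 0.035]]
force: [0.9, 0.3, -0.7]
finger_gap: 49.9
```

```bash
python3 -m jog '[{"offset":[0,2,0],"rotation":[0,0,0]},{"offset":[0,0,0],"rotation":[0,0,0]},{"offset":[0,0,0],"rotation":[0,0,0]},{"offset":[0,0,0],"rotation":[0,0,0]},{"offset":[0,0,0],"rotation":[0,0,0]}]'
```

```text
time_s: 11.1
tool_pos: [576.4, 42.0, 111.8]
eef_rot: [[-1.0, 0.006, -0.006], [0.006, -0.035, -0.999], [-0.006, -0.999, 0.035]]
force: [0.0, 2.0, -2.2]
finger_gap: 49.7
```

Now I'll let go by opening slowly, then check.

```bash
python3 -m jog '[{"offset":[0,0,0],"rotation":[0,0,0]},{"offset":[0,0,0],"rotation":[0,0,0]},{"offset":[0,0,0],"rotation":[0,0,0]},{"offset":[0,0,0],"rotation":[0,0,0]},{"offset":[0,0,0],"rotation":[0,0,0]}]' 70
python3 -m jog '[{"offset":[0,0,0],"rotation":[-0.035,0,0]},{"offset":[0,0,-3],"rotation":[0,0,0]},{"offset":[0,-15,0],"rotation":[0,0,0]},{"offset":[0,-30,0],"rotation":[0,0,0]},{"offset":[0,-40,0],"rotation":[0,0,0]}]' 85
python3 -m jog '[{"offset":[0,-40,0],"rotation":[0,0,0]},{"offset":[0,-40,-20],"rotation":[0,0,0]},{"offset":[-4,0,-45],"rotation":[0,0,0]},{"offset":[-4,0,-45],"rotation":[0,0,0]},{"offset":[-4,0,-45],"rotation":[0,0,0]}]'
python3 - <<'E'
from h import *
for n in('scene','top'): cv2.imwrite(f'pics/{n}9.png',get_image(n))
s=cv2.imread('pics/scene9.png');t=cv2.imread('pics/top9.png')
cv2.imwrite('pics/c9.png',np.vstack([np.hstack([cv2.resize(s[130:250,280:440],(400,300),interpolation=3),cv2.resize(s[190:310,360:520],(400,300),interpolation=3)]),np.hstack([cv2.resize(t[150:270,240:400],(400,300),interpolation=3),cv2.resize(t[150:270,160:320],(400,300),interpolation=3)])]))
b=np.array([573.2,45.6,25]);print([Q(n,b+[0,0,h]).round(1) for n in('scene','top') for h in (52,127,133)])
E
```

```text
time_s: 11.6
tool_pos: [576.6, 40.6, 112.6]
eef_rot: [[-1.0, 0.006, -0.007], [0.007, -0.036, -0.999], [-0.007, -0.999, 0.036]]
force: [-0.0, -0.4, -0.8]
finger_gap: 69.7
time_s: 12.1
tool_pos: [572.7, 44.2, 196.2]
eef_rot: [[-1.0, -0.003, -0.006], [0.006, -0.003, -1.0], [0.003, -1.0, 0.003]]
force: [1.1, 0.0, 0.9]
finger_gap: 85.1
time_s: 12.6
tool_pos: [589.8, 196.9, 293.9]
eef_rot: [[-1.0, 0.014, -0.02], [0.02, -0.008, -1.0], [-0.014, -1.0, 0.007]]
force: [0.2, 0.1, -0.9]
finger_gap: 85.1
[array([342.6, 203.5]), array([344.4, 186.7]), array([344.6, 185.3]), array([298.7, 210.2]), array([297.3, 208.1]), array([297.2, 207.9])]
```

View pics/c9.png

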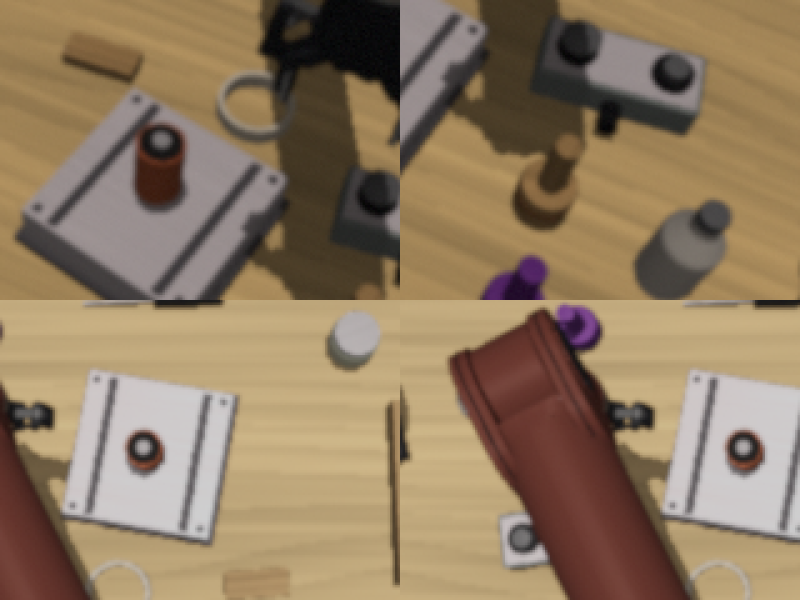

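Drum standing upright in the socket: nut seen at scene (344.8,186.4) and top (297.2,208.4), within about 1 px of prediction. Next I'll refine the tapper's axis.

Run:
```python
from h import *
for n,u,z in [('scene',(428,249),135),('scene',(427,248.8),135),('top',(228.6,192),135),('scene',(418.8,265.5),55),('top',(233.4,196),55)]: print(n,u,z,P(n,u,z).round(1))
s=cv2.imread('pics/scene9.png').astype(int)
for y in range(243,262,2): print(y,' '.join(f'{v:3d}' for v in s[y,414:440,2]))
print('pred',[(h,Q('scene',[630,274.5,h]).round(1)) for h in (0,55,60,100,135)])
t=cv2.imread('pics/top0.png').astype(int)
for y in range(183,210,2): print(y,' '.join(f'{v:3d}' for v in t[y,218:248].mean(1).astype(int)))
print('pred',[(h,Q('top',[630,274.5,h]).round(1)) for h in (0,55,135)])
```

```text
scene (428, 249) 135 [632.6 279.3 135. ]
scene (427, 248.8) 135 [633.2 277.2 135. ]
top (228.6, 192) 135 [627.9 272.9 135. ]
scene (418.8, 265.5) 55 [638.2 277.8  55. ]
top (233.4, 196) 55 [624.4 272.5  55. ]
243  74  76  76  75  75  77  75  76  75  78  86  90  95  95  93  86  79  74  81 106 137 151 141 113  85  66
245  74  76  76  76  75  76  76  78  83  95 109 120 124 126 125 120 114 102  95 111 141 159 163 159 149 135
247  72  73  73  73  74  73  73  80  98 114 125 127 128 127 128 128 124 117 105 106 130 157 168 169 168 167
249  73  74  73  71  72  70  65  69  90 114 126 129 128 129 129 126 121 120 116 118 140 160 167 168 168 168
251 122 126 114  98  79  63  55  54  67  88 109 120 126 127 124 121 120 123 129 143 161 170 171 170 170 168
253 159 153 143 126  97  66  54  54  54  58  66  79  88  91  93  94 102 120 145 160 167 170 171 171 171 171
255 137 133 124 103  74  56  53  53  55  56  56  56  55  56  61  77 106 136 154 161 162 163 164 166 167 168
257 130 124 107  79  57  54  55  56  56  55  55  54  54  59  80 112 144 161 163 162 161 160 160 160 160 162
259 118 103  77  59  55  55
[... 1469 characters left out ...]
168 168 168 168 168 166 157 143 129 122 124 124 126 127 124 118 105  83  59  52  80 125 156 167 168 168 169 168
203 161 161 161 161 162 162 162 161 161 158 142 113  92  84  80  76  70  60  54  56  73 104 133 151 157 158 158 158 158 159
205 153 153 153 153 153 153 154 154 154 154 154 150 145 133 122 117 117 118 117 122 137 150 155 156 156 156 156 157 157 157
207 159 160 160 160 159 160 159 160 160 160 160 160 160 160 160 160 160 160 160 160 160 160 161 161 161 161 161 161 161 161
209 162 162 162 162 162 162 162 162 162 162 162 162 162 163 163 163 162 162 163 163 163 163 163 163 163 164 164 163 164 164
pred [(0, array([235.9, 196.3])), (55, array([232.9, 194.4])), (135, array([228.1, 191.4]))]
```

```bash
python3 -m jog '[{"offset":[0,0,0],"rotation":[0,0,0]},{"offset":[0,0,0],"rotation":[0,0,0]},{"offset":[-10,0,-15],"rotation":[0,0,0]},{"offset":[-10,0,-15],"rotation":[0,0,0]},{"offset":[0,0,0],"rotation":[0,0,0]}]'
python3 -m jog '[{"offset":[0,0,0],"rotation":[0,0,0]},{"offset":[0,0,0],"rotation":[0,0,0]},{"offset":[0,0,0],"rotation":[0,0,0]},{"offset":[0,0,0],"rotation":[0,0,0]},{"offset":[0,0,0],"rotation":[0,0,0]}]'
```

```text
time_s: 13.2
tool_pos: [608.6, 232.4, 296.6]
eef_rot: [[-1.0, 0.015, -0.012], [0.012, -0.007, -1.0], [-0.015, -1.0, 0.007]]
force: [-0.3, 0.2, -0.8]
finger_gap: 84.4
time_s: 13.7
tool_pos: [608.5, 227.6, 297.8]
eef_rot: [[-1.0, 0.016, -0.017], [0.017, -0.009, -1.0], [-0.016, -1.0, 0.009]]
force: [0.5, -0.7, 0.9]
finger_gap: 85.2
```

```bash
python3 -m jog '[{"offset":[-11,0,-25],"rotation":[-0.009,-0.017,-0.016]},{"offset":[-10,30,-22],"rotation":[0,0,0]},{"offset":[0,40,0],"rotation":[0,0,0]},{"offset":[0,30,0],"rotation":[0,0,0]},{"offset":[0,0,0],"rotation":[0,0,0]}]'
python3 -m jog '[{"offset":[0,0,0],"rotation":[0,0,0]},{"offset":[0,0,0],"rotation":[0,0,0]},{"offset":[0,0,0],"rotation":[0,0,0]},{"offset":[0,0,0],"rotation":[0,0,0]},{"offset":[0,0,0],"rotation":[0,0,0]}]'
```

```text
time_s: 14.2
tool_pos: [631.6, 275.1, 196.9]
eef_rot: [[-1.0, 0.003, -0.001], [0.001, 0.001, -1.0], [-0.003, -1.0, -0.001]]
force: [-0.8, 0.5, -0.9]
finger_gap: 84.7
time_s: 14.7
tool_pos: [633.8, 275.3, 204.1]
eef_rot: [[-1.0, 0.011, -0.003], [0.003, 0.004, -1.0], [-0.011, -1.0, -0.004]]
force: [1.0, -0.3, -1.1]
finger_gap: 84.6
```

```bash
python3 -m jog '[{"offset":[2,15,0],"rotation":[0.004,-0.003,-0.01]},{"offset":[2,35,0],"rotation":[0,0,0]},{"offset":[0,30,0],"rotation":[0,0,0]},{"offset":[0,25,0],"rotation":[0,0,0]},{"offset":[0,10,0],"rotation":[0,0,0]}]'
python3 -m jog '[{"offset":[0,0,0],"rotation":[0,0,0]},{"offset":[0,0,0],"rotation":[0,0,0]},{"offset":[0,0,0],"rotation":[0,0,0]},{"offset":[0,0,0],"rotation":[0,0,0]},{"offset":[0,0,0],"rotation":[0,0,0]}]'
```

```text
time_s: 15.2
tool_pos: [630.9, 276.0, 85.9]
eef_rot: [[-1.0, 0.004, 0.001], [-0.001, 0.002, -1.0], [-0.004, -1.0, -0.002]]
force: [-1.2, 0.3, -0.1]
finger_gap: 85.1
time_s: 15.7
tool_pos: [631.5, 276.5, 87.5]
eef_rot: [[-1.0, 0.005, 0.001], [-0.001, 0.002, -1.0], [-0.005, -1.0, -0.002]]
force: [0.2, -0.5, 0.6]
finger_gap: 85.3
```

```bash
python3 -m jog '[{"offset":[1,7,0],"rotation":[0,0,0]},{"offset":[0,0,0],"rotation":[0,0,0]},{"offset":[0,0,0],"rotation":[0,0,0]},{"offset":[0,0,0],"rotation":[0,0,0]},{"offset":[0,0,0],"rotation":[0,0,0]}]'
python3 -m jog '[{"offset":[0,0,0],"rotation":[0,0,0]},{"offset":[0,0,0],"rotation":[0,0,0]},{"offset":[0,0,0],"rotation":[0,0,0]},{"offset":[0,0,0],"rotation":[0,0,0]},{"offset":[0,0,0],"rotation":[0,0,0]}]' 15 80
python3 -m jog '[{"offset":[0,0,0],"rotation":[0,0,0]},{"offset":[0,0,0],"rotation":[0,0,0]},{"offset":[0,0,0],"rotation":[0,0,0]},{"offset":[0,0,0],"rotation":[0,0,0]},{"offset":[0,0,0],"rotation":[0,0,0]}]'
```

```text
time_s: 16.2
tool_pos: [631.1, 276.9, 81.3]
eef_rot: [[-1.0, 0.007, 0.001], [-0.001, 0.003, -1.0], [-0.007, -1.0, -0.003]]
force: [1.0, -0.0, 0.6]
finger_gap: 85.1
time_s: 16.7
tool_pos: [631.2, 277.2, 81.6]
eef_rot: [[-1.0, 0.007, 0.001], [-0.001, 0.004, -1.0], [-0.007, -1.0, -0.004]]
force: [0.4, 0.0, 1.5]
finger_gap: 24.2
time_s: 17.2
tool_pos: [631.2, 277.1, 81.6]
eef_rot: [[-1.0, 0.007, 0.001], [-0.001, 0.003, -1.0], [-0.007, -1.0, -0.003]]
force: [-0.4, 0.6, -0.1]
finger_gap: 24.4
```

```bash
python3 -m jog '[{"offset":[0,-10,0],"rotation":[0,0,0]},{"offset":[0,-25,0],"rotation":[0,0,0]},{"offset":[0,-40,0],"rotation":[0,0,0]},{"offset":[0,-40,0],"rotation":[0,0,0]},{"offset":[0,-40,0],"rotation":[0,0,0]}]'
python3 -m jog '[{"offset":[0,-20,0],"rotation":[0,0,0]},{"offset":[0,0,0],"rotation":[0,0,0]},{"offset":[0,0,0],"rotation":[0,0,0]},{"offset":[0,0,0],"rotation":[0,0,0]},{"offset":[0,0,0],"rotation":[0,0,0]}]'
python3 - <<'E'
from h import *
S=read_state();p=S['tool_pos'];R=S['eef_rot'];print(p)
for n in('scene','top'): cv2.imwrite(f'pics/{n}10.png',get_image(n))
s=cv2.imread('pics/scene10.png')
u=Q('scene',p).astype(int);print(u)
x0=u[0]-60;y0=u[1]-40;print(x0,y0)
cv2.imwrite('pics/c10.png',cv2.resize(s[y0:y0+90,x0:x0+120],(800,600),interpolation=3))
for h in (0,55,81,135): print(h,Q('scene',p-R@[0,-h+81.6,0]*0+R@[0,81.6-h,0]).round(1))
E
```

```text
time_s: 17.7
tool_pos: [625.7, 273.6, 233.4]
eef_rot: [[-1.0, -0.01, 0.001], [-0.001, -0.004, -1.0], [0.01, -1.0, 0.004]]
force: [1.1, 0.3, -3.3]
finger_gap: 24.7
time_s: 18.2
tool_pos: [626.2, 273.9, 258.4]
eef_rot: [[-1.0, -0.005, 0.001], [-0.001, -0.003, -1.0], [0.005, -1.0, 0.003]]
force: [-0.8, 0.8, -3.5]
finger_gap: 24.4
[626.15792272 273.85959789 258.3946927 ]
[440 217]
380 177
0 [431.  236.8]
55 [437.5 224.3]
81 [440.8 217.9]
135 [448.2 203.4]
```

View pics/c10.png

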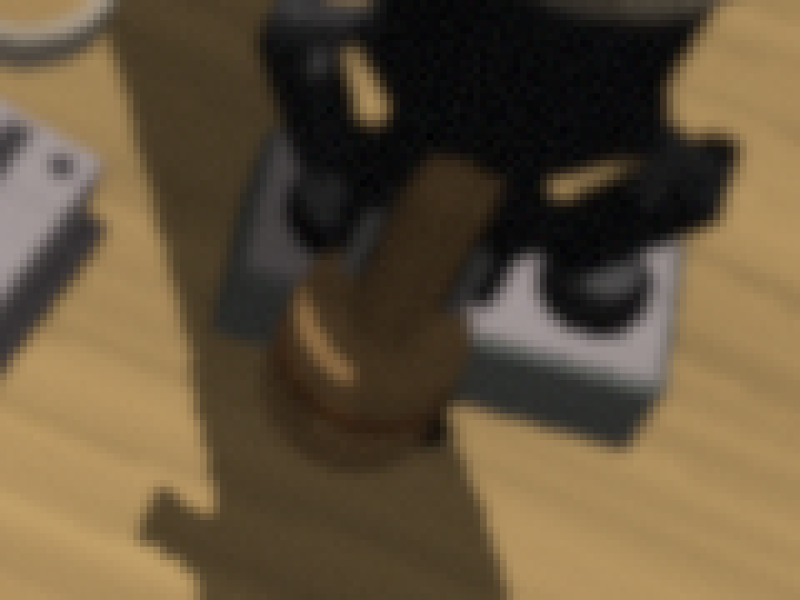

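The tapper is held near upright, with the handle top at scene (449,202) and the head centre at (436,224), within about 1.5 px of prediction. Now I'll carry it over the drum.

```bash
python3 -m jog '[{"offset":[4,-15,15],"rotation":[0,0,0]},{"offset":[8,-10,38],"rotation":[0,0,0]},{"offset":[9,0,42],"rotation":[0,0,0]},{"offset":[9,0,42],"rotation":[0,0,0]},{"offset":[9,0,38],"rotation":[0,0,0]}]'
python3 -m jog '[{"offset":[6,0,25],"rotation":[0,0,0]},{"offset":[3,0,15],"rotation":[0,0,0]},{"offset":[0,0,0],"rotation":[0,0,0]},{"offset":[0,0,0],"rotation":[0,0,0]},{"offset":[0,0,0],"rotation":[0,0,0]}]'
```

```text
time_s: 18.8
tool_pos: [584.6, 98.1, 282.9]
eef_rot: [[-1.0, -0.01, 0.011], [-0.011, -0.001, -1.0], [0.01, -1.0, 0.001]]
force: [1.1, 0.6, -3.1]
finger_gap: 24.5
time_s: 19.3
tool_pos: [574.0, 46.3, 285.5]
eef_rot: [[-1.0, -0.009, -0.001], [0.001, -0.004, -1.0], [0.009, -1.0, 0.004]]
force: [0.4, 0.2, -3.1]
finger_gap: 24.4
```

```bash
python3 -m jog '[{"offset":[0,13,0],"rotation":[0,0,0.009]},{"offset":[0,13,0],"rotation":[0,0,0]},{"offset":[0,12,0],"rotation":[0,0,0]},{"offset":[0,0,0],"rotation":[0,0,0]},{"offset":[0,0,0],"rotation":[0,0,0]}]'
python3 -m jog '[{"offset":[0,2.5,0],"rotation":[0,0,0]},{"offset":[0,2.5,0],"rotation":[0,0,0]},{"offset":[0,2.5,0],"rotation":[0,0,0]},{"offset":[0,0,0],"rotation":[0,0,0]},{"offset":[0,0,0],"rotation":[0,0,0]}]'
```

```text
time_s: 19.8
tool_pos: [574.0, 51.2, 245.2]
eef_rot: [[-1.0, -0.001, 0.006], [-0.006, -0.003, -1.0], [0.001, -1.0, 0.003]]
force: [-0.3, -0.4, -2.9]
finger_gap: 24.4
time_s: 20.3
tool_pos: [575.1, 51.5, 238.8]
eef_rot: [[-1.0, 0.002, 0.006], [-0.006, -0.002, -1.0], [-0.002, -1.0, 0.002]]
force: [-0.4, -0.3, -3.1]
finger_gap: 24.3
```

```bash
python3 -m jog '[{"offset":[0,1.5,3],"rotation":[0,0,0]},{"offset":[0,1.5,0],"rotation":[0,0,0]},{"offset":[0,1.5,0],"rotation":[0,0,0]},{"offset":[0,1.5,0],"rotation":[0,0,0]},{"offset":[0,0,0],"rotation":[0,0,0]}]'
```

```text
time_s: 20.8
tool_pos: [577.8, 48.2, 237.4]
eef_rot: [[-1.0, 0.011, 0.005], [-0.005, -0.001, -1.0], [-0.011, -1.0, 0.001]]
force: [-0.3, 0.0, -2.4]
finger_gap: 24.5
```

```bash
python3 -m jog '[{"offset":[2,3,0],"rotation":[0,0,0.01]},{"offset":[0,4,0],"rotation":[0,0,0]},{"offset":[0,4,0],"rotation":[0,0,0]},{"offset":[0,4,0],"rotation":[0,0,0]},{"offset":[0,4,0],"rotation":[0,0,0]}]'
```

```text
time_s: 21.3
tool_pos: [580.7, 50.3, 231.1]
eef_rot: [[-0.999, 0.041, 0.005], [-0.005, 0.002, -1.0], [-0.041, -0.999, -0.001]]
force: [-9.1, -0.0, 27.8]
finger_gap: 24.2
```

```bash
python3 -m jog '[{"offset":[3,4,0],"rotation":[0,0,-0.03]},{"offset":[0,4,0],"rotation":[0,0,-0.01]},{"offset":[0,4,0],"rotation":[0,0,-0.01]},{"offset":[0,4,0],"rotation":[0,0,0]},{"offset":[0,4,0],"rotation":[0,0,0]}]'
```

```text
time_s: 21.8
tool_pos: [584.7, 51.5, 231.0]
eef_rot: [[-1.0, 0.019, 0.004], [-0.004, 0.003, -1.0], [-0.019, -1.0, -0.002]]
force: [-6.6, -0.7, 26.5]
finger_gap: 24.3
```

```bash
python3 -m jog '[{"offset":[0,-10,0],"rotation":[0,0,0]},{"offset":[0,-20,0],"rotation":[0,0,-0.01]},{"offset":[0,-25,0],"rotation":[0,0,0]},{"offset":[0,0,-25],"rotation":[0,0,0]},{"offset":[-4,0,-45],"rotation":[0,0,0]}]'
python3 -m jog '[{"offset":[-8,0,-45],"rotation":[0,0,0]},{"offset":[-8,0,-40],"rotation":[0,0,0]},{"offset":[-8,0,-15],"rotation":[0,0,0]},{"offset":[0,0,0],"rotation":[0,0,0]},{"offset":[0,0,0],"rotation":[0,0,0]}]'
python3 - <<'E'
from h import *
def cen(im,x,y,r,thr):
    g=im[y-r:y+r+1,x-r:x+r+1].astype(float).mean(2); w=np.clip(g-thr,0,None); yy,xx=np.mgrid[y-r:y+r+1,x-r:x+r+1]; return round((xx*w).sum()/w.sum(),2),round((yy*w).sum()/w.sum(),2)
for n in('scene','top'):
    im=get_image(n);cv2.imwrite(f'pics/{n}11.png',im);o=cv2.imread(f'pics/{n}9.png')
    x,y=(345,187) if n=='scene' else (297,208)
    for k in (o,im): print(n,cen(k,x,y,4,70))
    print([Q(n,[573.2,45.6,z]).round(2) for z in (158,150)])
    print('maxpix',im[y-4:y+5,x-4:x+5].mean(2).max())
a,b=cv2.imread('pics/scene9.png'),cv2.imread('pics/scene11.png')
for x in (344,): print([int(v) for v in a[178:225,x].mean(1)],'\n',[int(v) for v in b[178:225,x].mean(1)])
E
```

```text
time_s: 22.3
tool_pos: [587.1, 113.5, 287.3]
eef_rot: [[-1.0, 0.008, -0.008], [0.008, -0.002, -1.0], [-0.008, -1.0, 0.002]]
force: [0.2, 1.4, -4.0]
finger_gap: 24.1
time_s: 22.8
tool_pos: [609.6, 222.9, 284.2]
eef_rot: [[-1.0, 0.003, -0.002], [0.002, -0.001, -1.0], [-0.003, -1.0, 0.001]]
force: [-0.4, -0.5, -2.1]
finger_gap: 24.5
scene (np.float64(344.15), np.float64(185.45))
scene (np.float64(344.47), np.float64(187.22))
[array([344.59, 185.3 ]), array([344.38, 187.21])]
maxpix 140.66666666666666
top (np.float64(296.81), np.float64(208.37))
top (np.float64(296.96), np.float64(206.05))
[array([297.15, 207.89]), array([297.31, 208.13])]
maxpix 165.66666666666666
[123, 91, 55, 41, 64, 95, 113, 116, 116, 110, 94, 64, 38, 27, 23, 31, 44, 50, 45, 38, 34, 38, 37, 35, 34, 37, 35, 34, 34, 36, 36, 36, 39, 45, 56, 65, 89, 122, 139, 146, 145, 144, 147, 147, 146, 147, 146] 
 [147, 148, 148, 146, 136, 109, 69, 38, 44, 76, 103, 118, 122, 121, 114, 95, 66, 37, 25, 24, 32, 43, 50, 45, 38, 36, 35, 34, 35, 32, 33, 34, 35, 33, 34, 41, 51, 71, 96, 126, 143, 149, 150, 149, 150, 151, 151]
```

Run:
```python
from h import *
def nut(im,x,y,r,lo):
    g=cv2.resize(im[y-r:y+r+1,x-r:x+r+1],None,fx=8,fy=8,interpolation=3).mean(2)
    m=(g>lo).astype(np.uint8);n,l,st,c=cv2.connectedComponentsWithStats(m)
    k=[(st[i][4],((c[i]+.5)/8-.5+[x-r,y-r]).round(2)) for i in range(1,n) if 300<st[i][4]<4000]
    return k
for k in ('0','9','11'):
    s=cv2.imread(f'pics/scene{k}.png');t=cv2.imread(f'pics/top{k}.png')
    if k=='0': a=nut(s,208,147,9,75);b=nut(t,413,198,8,100)
    else: a=nut(s,344,189,9,75);b=nut(t,297,207,8,100)
    print(k,a,b)
    for i in a:
        for j in b: print('  ',[v.round(1) if hasattr(v,'round') else np.round(v,1) for v in tri(i[1],j[1])])
```

```text
0 [(np.int32(1472), array([207.74, 146.39]))] [(np.int32(1728), array([413.07, 197.59]))]
   [array([ 608.7, -330.3,  140.6]), array([0.6, 0.6])]
9 [(np.int32(1280), array([351.45, 181.9 ])), (np.int32(2304), array([344.14, 185.39])), (np.int32(640), array([353. , 193.5]))] [(np.int32(1856), array([296.72, 208.41]))]
   [array([568. ,  52.6, 170.8]), array([6.9, 6.9])]
   [array([572.2,  45.7, 156.3]), array([1.5, 1.5])]
   [array([571. ,  58.2, 130. ]), array([10., 10.])]
11 [(np.int32(2496), array([343.23, 190.15]))] [(np.int32(1664), array([296.88, 205.69]))]
   [array([581.4,  46.8, 148.8]), array([0.4, 0.4])]
```

The drum is driven to about home: the nut dropped 7.5 mm, from 156.3 to 148.8. But its top now leans about 9 mm toward +x because the tapper dragged it. I'll press again while dragging toward −x to straighten and seat it.

```bash
python3 -m jog '[{"offset":[4,0,20],"rotation":[0,0,0]},{"offset":[6,0,42],"rotation":[0,0,0]},{"offset":[6,0,45],"rotation":[0,0,0]},{"offset":[6,0,38],"rotation":[0,0,0]},{"offset":[2,0,22],"rotation":[0,0,0]}]'
python3 -m jog '[{"offset":[0,0,0],"rotation":[0,0,0]},{"offset":[0,15,0],"rotation":[0,0,0]},{"offset":[0,15,0],"rotation":[0,0,0]},{"offset":[0,5,0],"rotation":[0,0,0]},{"offset":[0,0,0],"rotation":[0,0,0]}]'
```

```text
time_s: 23.4
tool_pos: [582.3, 46.9, 284.1]
eef_rot: [[-1.0, 0.003, -0.005], [0.005, -0.002, -1.0], [-0.003, -1.0, 0.002]]
force: [0.5, 0.5, -4.7]
finger_gap: 24.1
time_s: 23.9
tool_pos: [581.0, 39.3, 246.8]
eef_rot: [[-1.0, 0.004, -0.016], [0.016, -0.004, -1.0], [-0.004, -1.0, 0.004]]
force: [0.1, 0.6, -4.0]
finger_gap: 24.3
```

```bash
python3 -m jog '[{"offset":[0,5,-4],"rotation":[0,-0.01,0]},{"offset":[0,5,-3],"rotation":[0,0,0]},{"offset":[0,3,0],"rotation":[0,0,0]},{"offset":[0,1,0],"rotation":[0,0,0]},{"offset":[0,0,0],"rotation":[0,0,0]}]'
python3 -m jog '[{"offset":[2,3,0],"rotation":[0,0,-0.01]},{"offset":[4,3,0],"rotation":[0,0,-0.01]},{"offset":[5,3,0],"rotation":[0,0,-0.01]},{"offset":[6,3,0],"rotation":[0,0,-0.01]},{"offset":[6,3,0],"rotation":[0,0,-0.01]}]'
```

```text
time_s: 24.4
tool_pos: [581.4, 49.3, 231.9]
eef_rot: [[-1.0, 0.005, -0.001], [0.001, -0.003, -1.0], [-0.005, -1.0, 0.003]]
force: [0.2, 0.6, -3.0]
finger_gap: 24.5
time_s: 24.9
tool_pos: [568.6, 49.6, 231.5]
eef_rot: [[-1.0, -0.016, -0.003], [0.003, -0.001, -1.0], [0.016, -1.0, 0.001]]
force: [2.8, -0.3, 9.5]
finger_gap: 24.3
```

```bash
python3 -m jog '[{"offset":[4,4,0],"rotation":[0,0,0.01]},{"offset":[4,4,0],"rotation":[0,0,0]},{"offset":[3,4,0],"rotation":[0,0,-0.01]},{"offset":[0,0,0],"rotation":[0,0,0]},{"offset":[0,-12,0],"rotation":[0,0,0]}]'
python3 -m jog '[{"offset":[0,-25,0],"rotation":[0,0,0]},{"offset":[0,-25,-25],"rotation":[0,0,0]},{"offset":[-8,0,-42],"rotation":[0,0,0]},{"offset":[-8,0,-42],"rotation":[0,0,0]},{"offset":[-8,0,-35],"rotation":[0,0,0]}]'
cat >> h.py <<'E'
def nut(im,x,y,r,lo):
    g=cv2.resize(im[y-r:y+r+1,x-r:x+r+1],None,fx=8,fy=8,interpolation=3).mean(2)
    m=(g>lo).astype(np.uint8);n,l,st,c=cv2.connectedComponentsWithStats(m)
    return [(int(st[i][4]),((c[i]+.5)/8-.5+[x-r,y-r]).round(2)) for i in range(1,n) if 1000<st[i][4]<4000]
def checknut(k):
    s=get_image('scene');t=get_image('top');cv2.imwrite(f'pics/scene{k}.png',s);cv2.imwrite(f'pics/top{k}.png',t)
    a=nut(s,344,189,9,75);b=nut(t,297,207,8,100);print(a,b)
    for i in a:
        for j in b: print([np.round(v,1) for v in tri(i[1],j[1])])
E
python3 -c "
from h import *
checknut(12)"
```

```text
time_s: 25.4
tool_pos: [566.2, 49.2, 244.0]
eef_rot: [[-1.0, 0.011, -0.006], [0.006, -0.0, -1.0], [-0.011, -1.0, 0.0]]
force: [-0.4, -0.1, -3.3]
finger_gap: 24.6
time_s: 25.9
tool_pos: [592.0, 188.8, 300.6]
eef_rot: [[-1.0, 0.011, -0.02], [0.02, -0.003, -1.0], [-0.011, -1.0, 0.003]]
force: [0.4, -1.2, -3.3]
finger_gap: 24.3
[(2304, array([344.14, 187.39]))] [(1856, array([297.31, 208.45]))]
[array([572.5,  45.3, 148.1]), array([0.4, 0.4])]
```

The nut is now at (572.5,45.3,148.1): upright and 8.2 mm lower than when set in, so the drum is home. I'll take the tapper back to its spot.

```bash
python3 -m jog '[{"offset":[0,0,0],"rotation":[0,0,0]},{"offset":[-10,20,-25],"rotation":[0,-0.015,-0.01]},{"offset":[-10,30,-25],"rotation":[0,0,0]},{"offset":[0,30,0],"rotation":[0,0,0]},{"offset":[0,0,0],"rotation":[0,0,0]}]'
python3 -m jog '[{"offset":[0,0,0],"rotation":[0,0,0]},{"offset":[0,0,0],"rotation":[0,0,0]},{"offset":[0,0,0],"rotation":[0,0,0]},{"offset":[0,0,0],"rotation":[0,0,0]},{"offset":[0,0,0],"rotation":[0,0,0]}]'
```

```text
time_s: 26.5
tool_pos: [612.9, 240.9, 219.1]
eef_rot: [[-1.0, -0.001, -0.001], [0.001, -0.003, -1.0], [0.001, -1.0, 0.003]]
force: [-0.4, -0.6, -3.3]
finger_gap: 24.3
time_s: 27.0
tool_pos: [615.1, 238.1, 226.1]
eef_rot: [[-1.0, 0.005, -0.006], [0.006, -0.002, -1.0], [-0.005, -1.0, 0.002]]
force: [-0.5, -0.6, -3.0]
finger_gap: 24.1
```

```bash
python3 -m jog '[{"offset":[-7,10,-17],"rotation":[0,-0.006,-0.005]},{"offset":[-7,30,-15],"rotation":[0,0,0]},{"offset":[0,40,0],"rotation":[0,0,0]},{"offset":[0,30,0],"rotation":[0,0,0]},{"offset":[0,10,0],"rotation":[0,0,0]}]'
python3 -m jog '[{"offset":[0,0,0],"rotation":[0,0,0]},{"offset":[0,0,0],"rotation":[0,0,0]},{"offset":[0,0,0],"rotation":[0,0,0]},{"offset":[0,0,0],"rotation":[0,0,0]},{"offset":[0,0,0],"rotation":[0,0,0]}]'
```

```text
time_s: 27.5
tool_pos: [633.9, 271.8, 109.5]
eef_rot: [[-1.0, 0.011, -0.002], [0.002, 0.002, -1.0], [-0.011, -1.0, -0.002]]
force: [-1.4, -0.5, -3.6]
finger_gap: 24.2
time_s: 28.0
tool_pos: [636.0, 272.1, 114.8]
eef_rot: [[-1.0, 0.016, -0.003], [0.003, 0.004, -1.0], [-0.016, -1.0, -0.004]]
force: [-0.1, 0.3, -3.3]
finger_gap: 24.3
```

```bash
python3 -m jog '[{"offset":[0,9,0],"rotation":[0.004,0,-0.013]},{"offset":[0,10,0],"rotation":[0,0,0]},{"offset":[0,7,0],"rotation":[0,0,0]},{"offset":[0,0,0],"rotation":[0,0,0]},{"offset":[0,0,0],"rotation":[0,0,0]}]'
python3 -m jog '[{"offset":[0,2,0],"rotation":[0,0,0]},{"offset":[0,2,0],"rotation":[0,0,0]},{"offset":[0,0,0],"rotation":[0,0,0]},{"offset":[0,0,0],"rotation":[0,0,0]},{"offset":[0,0,0],"rotation":[0,0,0]}]'
```

```text
time_s: 28.5
tool_pos: [636.5, 272.1, 87.0]
eef_rot: [[-1.0, 0.003, -0.003], [0.003, 0.0, -1.0], [-0.003, -1.0, -0.0]]
force: [-1.4, -0.0, -3.3]
finger_gap: 24.5
time_s: 29.0
tool_pos: [636.7, 272.2, 83.0]
eef_rot: [[-1.0, 0.003, -0.003], [0.003, 0.0, -1.0], [-0.003, -1.0, -0.0]]
force: [-0.4, 0.1, -2.7]
finger_gap: 24.3
```

```bash
python3 -m jog '[{"offset":[0,1.5,0],"rotation":[0,0,0]},{"offset":[0,1.5,0],"rotation":[0,0,0]},{"offset":[0,1.5,0],"rotation":[0,0,0]},{"offset":[0,0,0],"rotation":[0,0,0]},{"offset":[0,0,0],"rotation":[0,0,0]}]'
```

```text
time_s: 29.5
tool_pos: [637.5, 272.7, 82.1]
eef_rot: [[-1.0, 0.006, -0.003], [0.003, 0.001, -1.0], [-0.006, -1.0, -0.001]]
force: [-0.3, -0.4, -3.3]
finger_gap: 24.5
```

It stopped at 82.1, against 81.6 when it was grasped, so it is on the bench. Releasing.

```bash
python3 -m jog '[{"offset":[0,0,0],"rotation":[0,0,0]},{"offset":[0,0,0],"rotation":[0,0,0]},{"offset":[0,0,0],"rotation":[0,0,0]},{"offset":[0,0,0],"rotation":[0,0,0]},{"offset":[0,0,0],"rotation":[0,0,0]}]' 60
python3 -m jog '[{"offset":[0,0,0],"rotation":[0,0,0]},{"offset":[0,-20,0],"rotation":[0,0,0]},{"offset":[0,-30,0],"rotation":[0,0,0]},{"offset":[0,-40,0],"rotation":[0,0,0]},{"offset":[0,-40,0],"rotation":[0,0,0]}]' 85
python3 -m jog '[{"offset":[0,0,0],"rotation":[0,0,0]},{"offset":[20,0,-10],"rotation":[0,0,0]},{"offset":[35,0,-20],"rotation":[0,0,0]},{"offset":[40,0,-22],"rotation":[0,0,0]},{"offset":[35,0,-10],"rotation":[0,0,0]}]' 0
python3 - <<'E'
from h import *
checknut(13)
s=cv2.imread('pics/scene13.png');t=cv2.imread('pics/top13.png')
cv2.imwrite('pics/c13.png',np.vstack([np.hstack([cv2.resize(s[130:250,280:440],(400,300),interpolation=3),cv2.resize(s[190:310,380:540],(400,300),interpolation=3)]),np.hstack([cv2.resize(t[150:270,240:400],(400,300),interpolation=3),cv2.resize(t[150:270,160:320],(400,300),interpolation=3)])]))
print([Q('scene',[637,272.7,h]).round(1) for h in (0,55,135)])
E
```

```text
time_s: 30.0
tool_pos: [638.4, 273.2, 82.9]
eef_rot: [[-1.0, 0.008, -0.003], [0.003, 0.002, -1.0], [-0.008, -1.0, -0.002]]
force: [0.2, -0.5, 0.3]
finger_gap: 60.0
time_s: 30.5
tool_pos: [634.2, 271.0, 208.9]
eef_rot: [[-1.0, -0.004, -0.003], [0.003, -0.003, -1.0], [0.004, -1.0, 0.003]]
force: [0.5, 0.6, 0.3]
finger_gap: 84.8
time_s: 31.0
tool_pos: [508.5, 333.1, 214.6]
eef_rot: [[-1.0, 0.009, -0.012], [0.012, 0.001, -1.0], [-0.009, -1.0, -0.001]]
force: [-0.3, 0.2, -0.0]
finger_gap: 11.4
[(2304, array([344.14, 187.39]))] [(1920, array([297.37, 208.37]))]
[array([572.7,  45.2, 148.3]), array([0.3, 0.3])]
[array([412.3, 273.3]), array([417. , 264.2]), array([424.6, 249.4])]
```

View pics/c13.png

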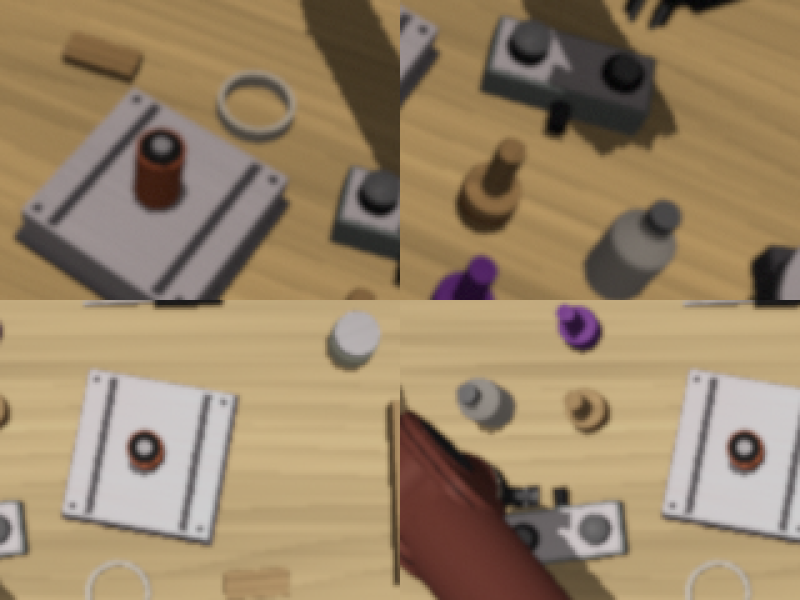

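The tapper stands upright at about scene (425,249), the drum is home and everything else is in place. Next the start button at about (456.5,351), top z 72.

```bash
python3 -m jog '[{"offset":[0,0,0],"rotation":[0,0,0]},{"offset":[0,0,0],"rotation":[0,0,0]},{"offset":[0,0,0],"rotation":[0,0,0]},{"offset":[0,0,0],"rotation":[0,0,0]},{"offset":[0,0,0],"rotation":[0,0,0]}]' 0 40
```

```text
time_s: 31.6
tool_pos: [508.4, 332.6, 214.5]
eef_rot: [[-1.0, 0.008, -0.01], [0.01, -0.0, -1.0], [-0.008, -1.0, -0.0]]
force: [0.6, 0.0, -0.4]
finger_gap: -0.0
```

```bash
python3 -m jog '[{"offset":[25,0,-9],"rotation":[0,-0.01,-0.008]},{"offset":[25,30,-9],"rotation":[0,0,0]},{"offset":[0,35,0],"rotation":[0,0,0]},{"offset":[0,20,0],"rotation":[0,0,0]},{"offset":[0,0,0],"rotation":[0,0,0]}]'
python3 -m jog '[{"offset":[0,0,0],"rotation":[0,0,0]},{"offset":[0,0,0],"rotation":[0,0,0]},{"offset":[0,0,0],"rotation":[0,0,0]},{"offset":[0,0,0],"rotation":[0,0,0]},{"offset":[0,0,0],"rotation":[0,0,0]}]'
python3 - <<'E'
from h import *
S=read_state();print(S['tool_pos'].round(1))
s=get_image('scene');t=get_image('top');cv2.imwrite('pics/s14.png',s)
for z in (72,): print(Q('scene',S['tool_pos']).round(1), Q('scene',[456.5,351,z]).round(1))
# cap brightness (start) in earlier, unshaded pictures
s=cv2.imread('pics/scene0.png').astype(int)
for y in range(207,228): print(y,' '.join(f'{v:3d}' for v in s[y,458:486].mean(1).astype(int)))
E
```

```text
time_s: 32.1
tool_pos: [459.9, 350.6, 127.3]
eef_rot: [[-1.0, 0.002, -0.005], [0.005, 0.002, -1.0], [-0.002, -1.0, -0.002]]
force: [0.6, 0.5, 0.1]
finger_gap: -0.3
time_s: 32.6
tool_pos: [462.8, 351.3, 131.4]
eef_rot: [[-1.0, 0.006, -0.007], [0.007, 0.005, -1.0], [-0.006, -1.0, -0.005]]
force: [0.6, -1.1, 0.6]
finger_gap: 0.1
[462.8 351.3 131.4]
[477.3 204.8] [470.  215.4]
207 117 114 111 109 108 106 109 108 110 112 112 113 114 115 113 114 114 113 114 116 116 116 118 119 119 120 119 120
208 126 124 123 120 117 113 110 108 109 107 109 110 111 112 111 111 112 112 113 114 114 115 116 117 117 119 119 120
209 130 131 130 128 128 124 121 119 115 108 106 105 107 109 109 107 107 109 111 113 112 113 114 115 116 115 117 119
210 131 132 132 131 131 129 127 122 116 109 104 101 103 104 105 106 105 104 108 108 111 112 112 114 116 114 116 116
211 133 132 132 132 130 124 114 102  92  84  85  87  90  95 105 107 107 106 105 107 106 106 108 110 113 114 116 116
212 132 132 131 128 120 103  84  69  58  55  62  67  73  79  89 102 109 115 113 115 111 105 105 106 108 111 113 113
213 131 132 129 119  98  73 
[... 1011 characters left out ...]
 111
222 132 129 111  79  39  17  11  12  14  16  20  22  27  26  24  22  18  24  53  89 113 116 104  96 100 109 111 112
223 133 132 121  97  63  33  17  13  10  15  13  17  16  15  19  15  19  37  66 101 120 118 105  99 104 108 110 111
224 132 130 127 115  92  63  36  19  16  15  11  12  13  12  15  18  31  58  90 114 124 119 106 103 105 109 111 111
225 132 131 131 127 116  97  69  44  29  21  15  15  17  18  23  37  61  88 109 124 126 118 103 100 105 108 110 111
226 130 132 131 131 128 118 102  83  71  59  44  34  36  42  49  67  92 114 125 129 128 115  99  97 102 105 108 109
227 125 126 129 130 130 128 122 115 108  97  85  78  77  80  86 101 116 126 131 132 127 112  96  94  99 103 102 105
```

```bash
python3 -m jog '[{"offset":[5,15,0],"rotation":[0.005,0,-0.006]},{"offset":[0,18,0],"rotation":[0,0,0]},{"offset":[0,12,0],"rotation":[0,0,0]},{"offset":[0,0,0],"rotation":[0,0,0]},{"offset":[0,0,0],"rotation":[0,0,0]}]'
```

```text
time_s: 33.2
tool_pos: [456.0, 351.2, 82.1]
eef_rot: [[-1.0, -0.002, -0.006], [0.006, -0.002, -1.0], [0.002, -1.0, 0.002]]
force: [-0.3, 1.2, 0.2]
finger_gap: -0.1
```

```bash
python3 -m jog '[{"offset":[0,4,0],"rotation":[0,0,0]},{"offset":[0,4,0],"rotation":[0,0,0]},{"offset":[0,4,0],"rotation":[0,0,0]},{"offset":[0,4,0],"rotation":[0,0,0]},{"offset":[0,4,0],"rotation":[0,0,0]}]'
```

```text
time_s: 33.7
tool_pos: [456.9, 352.1, 65.2]
eef_rot: [[-1.0, 0.0, -0.007], [0.007, -0.001, -1.0], [-0.0, -1.0, 0.001]]
force: [-16.7, -16.0, 58.3]
finger_gap: 0.0
```

The force rose to 58 N at z 65, so the button is on its stop. Releasing and backing off.

```bash
python3 -m jog '[{"offset":[0,-6,0],"rotation":[0,0,0]},{"offset":[0,-15,0],"rotation":[0,0,0]},{"offset":[0,-30,0],"rotation":[0,0,0]},{"offset":[0,-40,0],"rotation":[0,0,0]},{"offset":[0,-40,0],"rotation":[0,0,0]}]'
python3 -m jog '[{"offset":[0,-20,0],"rotation":[0,0,0]},{"offset":[0,0,-20],"rotation":[0,0,0]},{"offset":[0,0,-40],"rotation":[0,0,0]},{"offset":[0,0,-40],"rotation":[0,0,0]},{"offset":[0,0,0],"rotation":[0,0,0]}]'
python3 - <<'E'
from h import *
checknut(15)
a=cv2.imread('pics/scene0.png').astype(int);s=cv2.imread('pics/scene15.png').astype(int);t=cv2.imread('pics/top15.png').astype(int);t0=cv2.imread('pics/top0.png').astype(int)
t13=cv2.imread('pics/top13.png').astype(int);s13=cv2.imread('pics/scene13.png').astype(int)
for n,x,y in [('tapper',424,252),('stop',432,206),('start',470,217),('glue',475,288),('tape',382,171),('offcut',320,152),('thin',228,133),('med',243,115),('jar',216,214)]:
    print(n,'vs start',abs(s-a)[y-8:y+9,x-8:x+9].mean().round(1),'vs 13',abs(s-s13)[y-8:y+9,x-8:x+9].mean().round(1))
for y in (213,217,221): print(a[y,458:484].mean(1).astype(int),s[y,458:484].mean(1).astype(int))
E
```

```text
time_s: 34.2
tool_pos: [454.7, 350.4, 197.3]
eef_rot: [[-1.0, -0.006, -0.006], [0.006, -0.006, -1.0], [0.006, -1.0, 0.006]]
force: [0.5, -0.2, 1.0]
finger_gap: 0.0
time_s: 34.7
tool_pos: [459.7, 454.7, 229.6]
eef_rot: [[-1.0, 0.007, -0.011], [0.011, 0.003, -1.0], [-0.007, -1.0, -0.003]]
force: [-0.9, -0.3, 0.8]
finger_gap: 0.0
[(2176, array([344.18, 187.5 ]))] [(1984, array([297.45, 208.42]))]
[array([572.5,  45.1, 147.6]), array([0.2, 0.2])]
tapper vs start 16.9 vs 13 5.8
stop vs start 1.7 vs 13 6.5
start vs start 4.0 vs 13 33.2
glue vs start 1.9 vs 13 6.2
tape vs start 2.3 vs 13 6.9
offcut vs start 1.9 vs 13 5.8
thin vs start 1.8 vs 13 4.8
med vs start 1.8 vs 13 4.3
jar vs start 2.0 vs 13 6.2
[131 132 129 119  98  73  51  40  40  49  58  62  65  68  72  83  99 113
 121 123 122 116 109 103 102 105] [134 136 132 121 101  76  52  39  44  51  59  66  67  69  75  87 102 114
 124 125 121 113 101  84  69  53]
[132 119  90  51  23  15  18  32  50  61  66  65  66  66  65  65  63  57
  63  89 115 124 115 103 104 111] [133 122  91  53  26  12  20  35  50  62  66  68  67  67  66  65  64  59
  63  91 118 125 116  95  71  57]
[132 122  97  58  25  11  12  12  19  22  29  34  38  42  40  36  28  23
  44  77 106 114 105  97 103 108] [135 125  99  61  29  11  13  15  20  24  31  37  40  43  43  36  31  26
  43  81 108 116 106  92  79  66]
```

Both buttons match the first picture (up), and the drum, tapper and bystanders are unchanged. I'll settle the arm and hand in.

```bash
python3 -m jog '[{"offset":[0,0,0],"rotation":[0,0,0]},{"offset":[0,0,0],"rotation":[0,0,0]},{"offset":[0,0,0],"rotation":[0,0,0]},{"offset":[0,0,0],"rotation":[0,0,0]},{"offset":[0,0,0],"rotation":[0,0,0]}]'
python3 -c "
from cell import job_done
print(job_done())"
```

```text
time_s: 35.3
tool_pos: [463.4, 446.2, 230.4]
eef_rot: [[-1.0, 0.01, -0.02], [0.02, -0.001, -1.0], [-0.01, -1.0, 0.001]]
force: [0.5, -0.4, 0.2]
finger_gap: -0.2
the job is handed in; nothing more can be done
None
```

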